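# Pack the lunch box from the snack keeper

## Robot

A 7-joint arm with a two-finger parallel gripper is mounted at the origin on a cart in front of the work surface, level with it; the furniture and walls round the work are solid. World frame = base frame: x ahead of the robot, y to its left, z up, the work surface at z = 0. Lengths are in m, angles in rad, forces in N, time in s.
With the tool pointing down it reaches from about 0.4 to 0.85 m from the base axis. Payload 10.4 kg.
Tool frame: the origin (TCP) lies midway between the tips of the shut fingers; the grasp point (between the pads) lies 19 mm behind it; z points along the fingers, y is the line along which they close (so a half turn about z gives the same grasp; the last joint's range is limited). The gripper opens to 87 mm and grips with 3 to 60 N. Pads are 19 mm wide; open, the fingers measure 117 mm over their backs; the gripper's body (75 mm by 190 mm) begins 51 mm behind the grasp point.
Start: joints at [1.207, 0.332, -0.065, 1.46, 0.022, 1.35, -0.088], TCP at [0.209, -0.589, 0.223] pointing down, gripper open.
Joint ranges: [-2.6, 2.6], [-0.5, 2.12], [-1.47, 1.34], [0.16, 2.42], [-1.27, 4.41], [0.06, 2.06], [-2.6, 2.6]. Speed limits (rad/s): [2.22, 2.22, 2.79, 2.79, 3.14, 3.14, 3.14].

## Interface

Orientations are given as a unit quaternion [w, x, y, z].
In Python, from workcell import arm gives the robot as it stands.
- The arm moves only by the tool servo_tool, never from a script. Its argument "moves" is a list of rows, each a list of 5 numbers: the finger opening in m, from 0 to 0.087, then the shift along the tool's x, y, z in m, then the turn about the tool's z in rad. In form: [[grip, tx, ty, tz, turn], ...]. A call has 1 to 8 rows; each row is the pose to reach, as a shift and turn from the pose commanded when the call began, along the tool's axes at that moment; what a row does not reach only later rows make up. A row lasts 1/10 s, in which the tool goes at most 50 mm and 8.59 degrees, less where a joint would pass 70% of its speed; a pose out of reach is approached as far as the arm can. A call with a gripper value outside its range is refused whole. The fingers move at their own pace and stop on an object; "force" is the grip in N (left out, the last holds). Time passes only in rows, so rows that repeat a pose let the fingers close. It gives the time, the measured TCP pose, the force, the opening and the grip force at its end, in the units of the state.
- arm.get_state(): the state, without advancing time (a new reading comes with each control period).
- arm.camera(name): name is "scene" or "top" or "wrist"; returns the picture (480x640x3 uint8, red, green, blue); there is no depth.
- arm.calibration(name): a dict with "intrinsics" (3x3 intrinsics, pixels), "R" (3x3) and "t" (3): a world point X has camera coordinates R X + t. Camera axes: x right, y down, z forward; pixel columns grow to the right and rows downward; lengths in m; the calibration is good to about 2 mm. A picture is of the moment at which its call begins: read the wrist's pose just before it. calibration takes no time and is no camera call; for the wrist camera it gives the pose at the moment of the call.
- arm.close_job(): hands the job in; it is judged then, once.
The state is a dict: "t": time; "qpos": joint angles; "qvel": joint speeds; "tau": joint torques, N m; "eef_pos": TCP position; "eef_rot": TCP orientation; "contact_force": force on the tool from outside, world axes, zero at the start; "moment": the same for the moment, N m; "opening": finger opening in m; "gripper_force": force on a finger pad.
Only numpy, scipy, OpenCV 4.12 (cv2) and the standard library are available. Lean on these libraries where they do the work, as an engineer would, in place of code of your own. Each camera call takes 0.05 s, during which the arm holds its last target. There are 200 camera calls.

## Task

Pack the lunch: pinch the two opposed buttons on the snack keeper's lid together to free its catch, lift the lid off and move every snack carton from the keeper into the steel lunch box. Then put the keeper's lid back on so that it is fully home and latched, and put the lunch box's lid on and flip all four of its side clips down until they are shut flush against the box. Leave the other things on the table where they are.

Things in the scene. Friction and masses are not known exactly. Their poses are not given: they have to be found in the camera images.
- keeper: snack keeper: fixed white tub 108 (x) x 168 (y) x 72 mm; origin: centre of underside, z up. Walls, floor 4 mm. From y = +49 mm up a walled-off end holds tea sachets, which stay. Cartons stand in a row at y about -51, -23, 5, 33 mm (some absent), their x along its x. Inside each end wall, at x within 22 mm, a lip 8 mm thick juts 7 mm inward at the rim: the lid's hooks catch under these
- keeper_seat (a point): where the keeper lid's origin is when the lid is fully home: on the keeper's centre line, 58 mm above its origin; the lid's y then lies along the keeper's y, turned by 0 or 180 degrees
- keeper_lid: loose lid of the keeper, 0.15 kg: wood plate 108 (x) x 168 (y) x 5 mm, its underside 14 mm above the origin; below it a plug 95.6 x 141.6 mm, lower 6 mm tapered, 2.2 mm play all round. Origin: centre of the plug's underside (z = 0 when it lies on the table). On top a grey grip housing 34 x 36 mm, 51 mm above the origin, with a steel button on its +y and -y faces
- keeper_lid_grip (a point): point between the two buttons, 38.5 mm above the lid's origin (19.5 mm above its plate): pinch here with the fingers closing along the lid's y. Button faces 26 mm wide, from 24.5 to 48.5 mm above the origin, 56 mm apart when out, 40 mm when both are fully in
- button_a (a joint): button on the +y face: 0 = out (spring), 0.008 = fully in; 2.7 N to start, 9.9 N fully in. It carries a hook 30 mm wide at the plug's foot that reaches y = 78 mm when out, moves in with it and clears the keeper's lip from 0.007 on; let go with the lid home it springs out under the lip
- button_b (a joint): the same on the -y face. Keep both pinched while lifting the lid off and while putting it on: put on with the buttons out, the hooks rest on the lips and the lid stands 13 mm high
- lunch_box: fixed steel lunch box 112 (x) x 136 (y) x 66 mm, open at the start; origin: centre of underside, z up. Walls, floor 4 mm, inside 104 x 128 mm. A catch rail juts out 6 mm all round, 51 to 56 mm up. With its lid seated, the lid's origin is on the box's centre line 60 mm above the box's origin, its y along the box's y, turned by 0 or 180 degrees
- lunch_lid: loose lid of the lunch box, 0.22 kg: white plate 124 (x) x 148 (y) x 5 mm, its underside 6 mm above the origin; below it a tapered plug 99.6 x 123.6 mm (2.2 mm play all round). Origin: centre of the plug's underside, z up. On top a rib 14 (x) x 66 (y) mm, from 11 to 35 mm above the origin, to take it by. A grey clip 46 mm wide, 29 mm long is hinged on each edge
- lunch_lid_grip (a point): middle of that rib, 26 mm above the lid's origin: grip across its 14 mm, fingers closing along the lid's x
- clip_px (a joint): clip on the +x edge of the lunch lid, its hinge 66 mm out from the lid's centre, 9 mm above the lid's origin. -0.9 = up and outward (open), 0 = level, 1.57 = hanging straight down, flush (shut, its lug under the box's rail); stiff hinge (0.02 N m), stays where left. A fingertip pushed down, inner edge 4 to 8 mm outside the hinge, to 25 mm below it, then 8 mm inward shuts it
- clip_py (a joint): clip on the +y edge of the lunch lid, its hinge 78 mm out from the lid's centre, 9 mm above the lid's origin. -0.9 = up and outward (open), 0 = level, 1.57 = hanging straight down, flush (shut, its lug under the box's rail); stiff hinge (0.02 N m), stays where left. A fingertip pushed down, inner edge 4 to 8 mm outside the hinge, to 25 mm below it, then 8 mm inward shuts it
- clip_nx (a joint): clip on the -x edge of the lunch lid, its hinge 66 mm out from the lid's centre, 9 mm above the lid's origin. -0.9 = up and outward (open), 0 = level, 1.57 = hanging straight down, flush (shut, its lug under the box's rail); stiff hinge (0.02 N m), stays where left. A fingertip pushed down, inner edge 4 to 8 mm outside the hinge, to 25 mm below it, then 8 mm inward shuts it
- clip_ny (a joint): clip on the -y edge of the lunch lid, its hinge 78 mm out from the lid's centre, 9 mm above the lid's origin. -0.9 = up and outward (open), 0 = level, 1.57 = hanging straight down, flush (shut, its lug under the box's rail); stiff hinge (0.02 N m), stays where left. A fingertip pushed down, inner edge 4 to 8 mm outside the hinge, to 25 mm below it, then 8 mm inward shuts it
- snack_1: snack carton 38 (x) x 24 (y) x 50 (z) mm, cardboard, about 35 g, standing in the keeper; origin at the centre of its underside, z up. May be absent
- snack_2: snack carton 38 (x) x 24 (y) x 50 (z) mm, cardboard, about 35 g, standing in the keeper; origin at the centre of its underside, z up. May be absent
- snack_3: snack carton 38 (x) x 24 (y) x 50 (z) mm, cardboard, about 35 g, standing in the keeper; origin at the centre of its underside, z up. May be absent
- snack_4: snack carton 38 (x) x 24 (y) x 50 (z) mm, cardboard, about 35 g, standing in the keeper; origin at the centre of its underside, z up. May be absent
- water_bottle: bystander, leave alone: plastic water bottle 80 mm wide, 270 mm tall, in the far right corner; origin at the centre of its underside
- juice_carton: bystander, leave alone: small juice carton with a straw, 44 x 59 x 195 mm, at the back; origin at the centre of its underside
- cup: bystander, leave alone: small cup with red squares, 74 x 97 x 62 mm, at the back; origin at the centre of its underside
- tea_light: bystander, leave alone: tea light 38 mm wide, 18 mm tall, far left corner; origin at the centre of its underside
- biscuit_packet: bystander, leave alone: flat wrapped biscuit 66 x 140 x 14 mm lying along the back edge; origin at the centre of its underside
- tall_jar: bystander, leave alone: glass jar 50 mm wide, 140 mm tall, at the right edge beside the wire fruit basket; origin at the centre of its underside
- glass: bystander, leave alone: drinking glass 84 mm wide, 87 mm tall, near the front edge; origin at the centre of its underside. To its right the table in front of the fixed wire fruit basket (206 mm wide, 177 mm tall, at x 0.52, y -0.17) is free to lay a lid on, about x 0.353, y -0.222

How it is judged:
On the way, in this order (a step that is already met when the one before it is completed fails the run):
1. the keeper's lid is lifted clear of the keeper with both its buttons pinched in (value of joint each of button_a, button_b above 0.005 m and z of keeper_lid in the frame of keeper above 0.078 m), for 0.2 s.
2. every snack carton is in the lunch box and let go (x of snack_1 in the frame of lunch_box between -0.052 and 0.052 m and y of snack_1 in the frame of lunch_box between -0.064 and 0.064 m and z of snack_1 in the frame of lunch_box between 0 and 0.056 m and contact force between each of snack_1, snack_2, snack_3, snack_4 and the fingers below 0.1 N and x of snack_2 in the frame of lunch_box between -0.052 and 0.052 m and y of snack_2 in the frame of lunch_box between -0.064 and 0.064 m and z of snack_2 in the frame of lunch_box between 0 and 0.056 m and x of snack_3 in the frame of lunch_box between -0.052 and 0.052 m and y of snack_3 in the frame of lunch_box between -0.064 and 0.064 m and z of snack_3 in the frame of lunch_box between 0 and 0.056 m and x of snack_4 in the frame of lunch_box between -0.052 and 0.052 m and y of snack_4 in the frame of lunch_box between -0.064 and 0.064 m and z of snack_4 in the frame of lunch_box between 0 and 0.056 m), for 0.2 s.
At the end, for the whole second after the job is handed in: every snack carton is inside the lunch box; the keeper's lid is home on the keeper (within 6 mm and 0.1 rad of its seat, no more than 3 mm high) with both buttons sprung out; the lunch box's lid is seated likewise and all four clips are shut (joint over 1.4 rad); all at rest (horizontal distance between keeper_lid and keeper below 0.006 m and z of keeper_lid in the frame of keeper below 0.061 m and angle between the y axis of keeper_lid and the y axis of keeper, either way round below 0.1 rad and angle between each of keeper_lid, lunch_lid's own z axis and vertical below 0.06 rad and value of joint each of button_a, button_b below 0.0025 m and horizontal distance between lunch_lid and lunch_box below 0.006 m and z of lunch_lid in the frame of lunch_box below 0.063 m and angle between the y axis of lunch_lid and the y axis of lunch_box, either way round below 0.1 rad and value of joint each of clip_px, clip_py, clip_nx, clip_ny above 1.4 rad and x of snack_1 in the frame of lunch_box between -0.052 and 0.052 m and y of snack_1 in the frame of lunch_box between -0.064 and 0.064 m and z of snack_1 in the frame of lunch_box between 0 and 0.056 m and x of snack_2 in the frame of lunch_box between -0.052 and 0.052 m and y of snack_2 in the frame of lunch_box between -0.064 and 0.064 m and z of snack_2 in the frame of lunch_box between 0 and 0.056 m and x of snack_3 in the frame of lunch_box between -0.052 and 0.052 m and y of snack_3 in the frame of lunch_box between -0.064 and 0.064 m and z of snack_3 in the frame of lunch_box between 0 and 0.056 m and x of snack_4 in the frame of lunch_box between -0.052 and 0.052 m and y of snack_4 in the frame of lunch_box between -0.064 and 0.064 m and z of snack_4 in the frame of lunch_box between 0 and 0.056 m and linear speed of each of keeper_lid, lunch_lid below 0.02 m/s); the robot touches nothing.
It fails at once if a bystander is moved by more than 4 cm or knocked over (distance of any of water_bottle, juice_carton, cup, tea_light, biscuit_packet, tall_jar, glass from where it was at the start of the episode above 0.04 m or angle between any of water_bottle, juice_carton, cup, tea_light, biscuit_packet, tall_jar, glass's own z axis and vertical above 0.6 rad).
Of snack_1, snack_2, snack_3, snack_4 only 2 to 4 are there at a start; the rules pass over those that are not, and their reading is None.
At some moment in a run one of lunch_lid may be knocked a few centimetres aside while the robot is not near it.
Once in a run the grip may slacken for a moment while it holds something.
It also fails if it takes over 208 s, if anything falls off the work surface, if the arm or the gripper's body presses on something with over 40 N, if the wrist force passes 120 N, or if a joint passes its speed limit or range.

## Working session

There is one attempt and no reset: what is moved stays moved. The work goes in short steps, Python scripts to look and compute and a tool call to move; the robot and the scene stay as the last step left them, time stands still between calls to the robot, and variables do not carry over. Pictures are saved under pics/ and viewed, at most 14 in all, crops included, and the job is handed in when it is done.

Besides the shell and the picture viewer there is one more tool, called after ">>>" by a JSON object that holds its "method" and its "body". servo_tool: Moves the arm, as the interface text tells. Its arguments: {"type":"object","properties":{"moves":{"type":"array","items":{"type":"array","items":{"type":"number"}}},"force":{"type":"number"}},"required":["moves"]}

```bash
ls; mkdir -p pics; python3 - <<'E'
from workcell import arm
import cv2
s=arm.get_state();print({k:(v if not hasattr(v,'round') else v) for k,v in s.items()})
for n in["top","scene"]:
    cv2.imwrite(f"pics/{n}0.png",arm.camera(n)[:,:,::-1]); c=arm.calibration(n);print(n,c)
E
```

```text
pics
{'t': 0.0, 'qpos': array([ 1.20739666,  0.33287498, -0.06467171,  1.46088856,  0.02160666,
        1.34990766, -0.08851499]), 'qvel': array([ 0.00080036,  0.00102481,  0.00143565, -0.00014352, -0.00093931,
        0.00043786,  0.00154238]), 'tau': array([-3.76840708e-04, -6.23252892e+01,  2.43697374e-02, -3.89902818e+01,
       -6.12728647e-02,  3.96821124e-02,  1.45487384e-04]), 'eef_pos': array([ 0.2087554 , -0.58871768,  0.22177712]), 'eef_rot': array([-6.73797906e-04,  9.85518537e-01,  1.69566313e-01, -1.55681623e-04]), 'contact_force': array([ 0.85219122,  0.23942655, -0.34990104]), 'moment': array([-0.00418676,  0.01865181,  0.00683523]), 'gripper_force': 0.0, 'opening': 0.08694571277297343}
top {'intrinsics': array([[581.15747085,   0.        , 319.08161342],
       [  0.        , 581.15747085, 247.7846652 ],
       [  0.        ,   0.        ,   1.        ]]), 'R': array([[-0.1030743 , -0.99465899, -0.0054024 ],
       [-0.97003421,  0.10172093, -0.22065016],
       [ 0.2200212 , -0.01750284, -0.97533805]]), 't': array([0.05869565, 0.50995945, 1.10428624])}
scene {'intrinsics': array([[542.81499233,   0.        , 318.05506966],
       [  0.        , 542.81499233, 240.397437  ],
       [  0.        ,   0.        ,   1.        ]]), 'R': array([[-0.87718087, -0.48002672, -0.01131665],
       [-0.26319514,  0.50039706, -0.82482186],
       [ 0.40159936, -0.72053947, -0.56527942]]), 't': array([0.4546638 , 0.19826134, 0.8906963 ])}
```

View pics/top0.png

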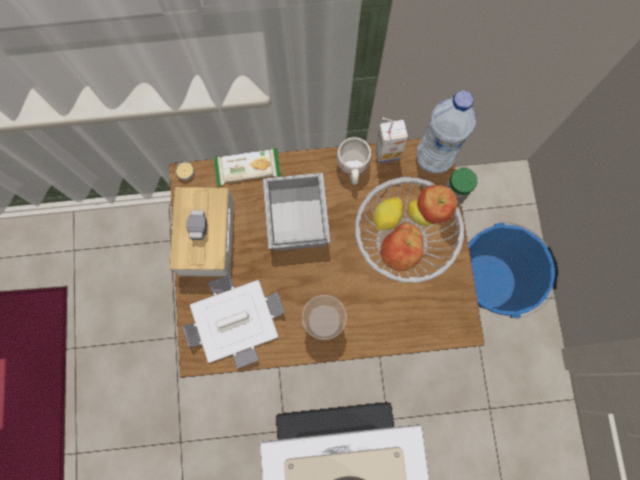

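View pics/scene0.png

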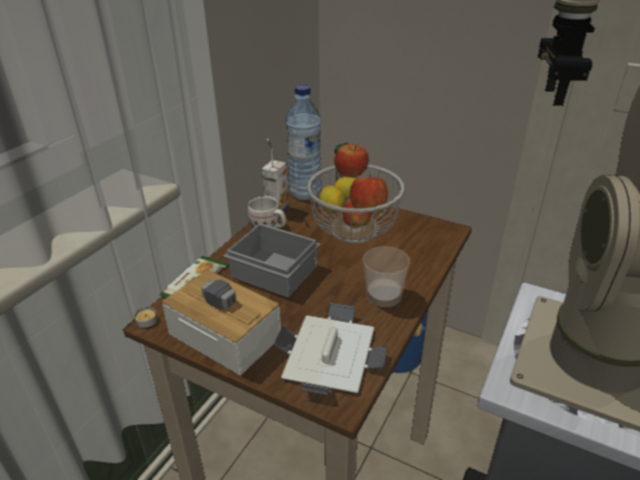

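The top view shows the keeper at upper left (lid centre ~(202,230), housing ~(197,224)). The steel box is at ~(296,211), and the lunch lid at ~(234,321), rotated, with its rib at (233,321). The free spot is right of the glass (325,318).

```bash
cat > h.py <<'E'
import numpy as np, cv2
from workcell import arm
from scipy.spatial.transform import Rotation as Ro
def ray(c,px,z):
    """pixel(s) -> world points on plane z"""
    p=np.atleast_2d(np.array(px,float)); K=c["intrinsics"]; R=np.array(c["R"]); t=np.array(c["t"])
    d=np.c_[(p[:,0]-K[0,2])/K[0,0],(p[:,1]-K[1,2])/K[1,1],np.ones(len(p))]@R; o=-R.T@t
    return o+d*((z-o[2])/d[:,2])[:,None]
def proj(c,X):
    X=np.atleast_2d(X)@np.array(c["R"]).T+c["t"]; u=X@c["intrinsics"].T; return u[:,:2]/u[:,2:]
def rect(c,mask,z):
    """largest blob of mask -> world centre, sides, yaw of long side (rectangle fit on the plane z)"""
    cs,_=cv2.findContours(mask.astype(np.uint8),cv2.RETR_EXTERNAL,cv2.CHAIN_APPROX_NONE)
    k=max(cs,key=cv2.contourArea)[:,0]; w=ray(c,k,z)[:,:2].astype(np.float32)
    (cx,cy),(a,b),th=cv2.minAreaRect(w*1000)
    if a<b: a,b,th=b,a,th+90
    return np.array([cx,cy]).round(1),(round(a,1),round(b,1)),round((th+90)%180-90,2),k
def tool(s=None):
    s=s or arm.get_state(); q=s["eef_rot"]; return np.array(s["eef_pos"]),Ro.from_quat([q[1],q[2],q[3],q[0]]).as_matrix()
def go(x,y,z,yaw=None):
    """shift in tool axes and turn to bring TCP to x,y,z with closing axis (tool y) at world yaw (deg, mod 180)"""
    p,R=tool(); d=R.T@(np.array([x,y,z])-p); cur=np.degrees(np.arctan2(R[1,1],R[0,1]))
    tn=0 if yaw is None else -((yaw-cur+90)%180-90)
    print("shift",d.round(4),"turn",round(np.radians(tn),4),"cur yaw",cur.round(2),"tcp",p.round(4),"tilt z",R[:,2].round(4))
E
python3 - <<'E'
from h import *
im=cv2.imread("pics/top0.png"); c=arm.calibration("top"); hsv=cv2.cvtColor(im,cv2.COLOR_BGR2HSV)
def roi(m,x0,y0,x1,y1):
    o=np.zeros_like(m);o[y0:y1,x0:x1]=m[y0:y1,x0:x1];return o
for p in[(215,250),(200,310),(197,222),(230,270),(310,210),(270,210),(250,170)]:print(p,hsv[p[1],p[0]])
wood=roi(((hsv[...,0]>10)&(hsv[...,0]<28)&(hsv[...,1]>60)&(hsv[...,2]>150)).astype(np.uint8),160,180,236,285)
wood=cv2.morphologyEx(wood,cv2.MORPH_OPEN,np.ones((3,3)))
print("keeper lid",rect(c,wood,.077)[:3])
white=roi(((hsv[...,1]<40)&(hsv[...,2]>170)).astype(np.uint8),175,275,295,375)
print("lunch lid",rect(c,white,.011)[:3])
grey=roi(((hsv[...,1]<45)).astype(np.uint8),258,165,336,258)
print("box",rect(c,grey,.066)[:3])
dark=roi(((hsv[...,1]<60)&(hsv[...,2]<190)).astype(np.uint8),180,203,214,245)
print("housing",rect(c,dark,.10)[:3])
go(.5,.2,.3,0)
E
```

```text
(215, 250) [ 19  93 217]
(200, 310) [140   3 223]
(197, 222) [140   5 151]
(230, 270) [ 13  58 101]
(310, 210) [ 10   4 196]
(270, 210) [ 15   4 129]
(250, 170) [ 28  15 220]
keeper lid (array([581.8, 232.2]), (182.7, 122.8), -5.97)
lunch lid (array([392. , 192.5]), (155.9, 132.0), -75.79)
box (array([605.4,  48.4]), (178.5, 131.5), 0.02)
housing (array([573.4, 240.4]), (56.3, 37.0), -3.43)
shift [ 0.5381 -0.6461 -0.0774] turn -1.23 cur yaw -70.47 tcp [ 0.2088 -0.5887  0.2218] tilt z [-5.0e-04  1.2e-03 -1.0e+00]
```

```bash
python3 - <<'E'
import cv2
im=cv2.imread("pics/top0.png")[150:380,160:350]
cv2.imwrite("pics/topc.png",cv2.resize(im,None,fx=2.6,fy=2.6,interpolation=cv2.INTER_CUBIC)[:600])
E
```

```text
(no output)
```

View pics/topc.png

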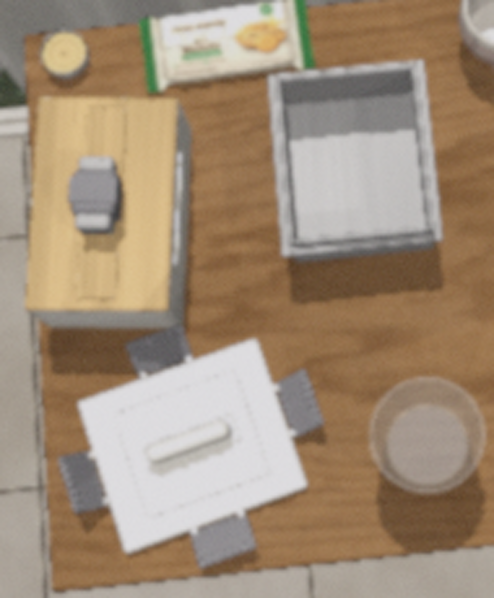

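The crop gives lid, box and housing corners clearly; the steel buttons sit at crop (96,163) and (95,222), so the fingers close along world x.

```bash
python3 - <<'E'
from h import *
c=arm.calibration("top")
def q(name,pts,z):
    p=np.array(pts)/2.6+[160,150]; w=ray(c,p,z)[:,:2]; e=w[3]-w[0]+w[2]-w[1]
    print(name,w.mean(0).round(4),"len",(np.linalg.norm(e)/2).round(4),"wid",(np.linalg.norm(w[1]-w[0]+w[2]-w[3])/2).round(4),"yaw",(np.degrees(np.arctan2(e[1],e[0]))%180).round(2))
q("keeper",[(40,97),(180,98),(168,312),(28,308)],.077)
q("box rim",[(270,76),(421,62),(437,240),(286,253)],.066)
q("lid",[(257,339),(307,486),(127,552),(78,404)],.011)
q("rib",[(228,422),(231,434),(150,461),(147,449)],.035)
q("housing",[(70,178),(118,178),(118,212),(70,212)],.109)
q("buttons",[(80,157),(112,157),(112,230),(80,230)],.1065)
E
```

```text
keeper [0.574  0.2362] len 0.1673 wid 0.1069 yaw 173.54
box rim [0.5933 0.044 ] len 0.1436 wid 0.1173 yaw 179.53
lid [0.3908 0.1916] len 0.1472 wid 0.122 yaw 104.25
rib [0.3905 0.1906] len 0.0645 wid 0.0095 yaw 102.62
housing [0.5711 0.2373] len 0.0261 wid 0.0356 yaw 176.76
buttons [0.5729 0.2362] len 0.0562 wid 0.0238 yaw 176.74
```

```bash
python3 - <<'E'
from h import *
go(.36,-.2,.33,-45)
E
```

```text
shift [ 0.2725 -0.316  -0.1078] turn -0.4446 cur yaw -70.47 tcp [ 0.2088 -0.5887  0.2218] tilt z [-5.0e-04  1.2e-03 -1.0e+00]
```

>>> {"method": "servo_tool", "body": {"moves": [[0.087,0.0,0.0,-0.1,0],[0.087,0.0,0.0,-0.1,0],[0.087,0.27,-0.315,-0.1,-0.44],[0.087,0.27,-0.315,-0.1,-0.44],[0.087,0.27,-0.315,-0.1,-0.44],[0.087,0.27,-0.315,-0.1,-0.44],[0.087,0.27,-0.315,-0.1,-0.44],[0.087,0.27,-0.315,-0.1,-0.44]], "force": 20}}

```text
t: 0.9
eef_pos: [0.317, -0.307, 0.3223]
eef_rot: [0.0, 0.925, 0.38, -0.0]
contact_force: [1.6, -0.1, 0.2]
opening: 0.0869
gripper_force: 0.0
```

```bash
python3 - <<'E'
from h import *
go(.54,.14,.33,-5)
E
```

```text
shift [ 0.473  -0.1607 -0.0079] turn -0.7029 cur yaw -45.27 tcp [ 0.317  -0.307   0.3223] tilt z [-4.e-04 -2.e-04 -1.e+00]
```

>>> {"method": "servo_tool", "body": {"moves": [[0.087,0.473,-0.161,-0.01,-0.7],[0.087,0.473,-0.161,-0.01,-0.7],[0.087,0.473,-0.161,-0.01,-0.7],[0.087,0.473,-0.161,-0.01,-0.7],[0.087,0.473,-0.161,-0.01,-0.7],[0.087,0.473,-0.161,-0.01,-0.7],[0.087,0.473,-0.161,-0.01,-0.7],[0.087,0.473,-0.161,-0.01,-0.7]]}}

```text
t: 1.7
eef_pos: [0.4954, 0.0507, 0.3307]
eef_rot: [0.0, 0.738, 0.674, 0.0]
contact_force: [0.7, -0.5, -0.5]
opening: 0.087
gripper_force: 0.0
```

>>> {"method": "servo_tool", "body": {"moves": [[0.087,0.1,-0.03,0,0],[0.087,0.1,-0.03,0,0],[0.087,0.1,-0.03,0,0],[0.087,0.1,-0.03,0,0]]}}

```text
t: 2.1
eef_pos: [0.4735, 0.1526, 0.3304]
eef_rot: [-0.0, 0.737, 0.676, -0.0]
contact_force: [0.2, -0.9, 0.0]
opening: 0.0868
gripper_force: 0.0
```

```bash
python3 - <<'E'
from h import *
go(.573,.236,.25,-5.5)
c=arm.calibration("wrist"); im=arm.camera("wrist"); cv2.imwrite("pics/w1.png",im[:,:,::-1]); print(c)
E
```

```text
shift [0.0917 0.0919 0.0803] turn 0.0094 cur yaw -4.96 tcp [0.4735 0.1526 0.3304] tilt z [-3.e-04 -2.e-04 -1.e+00]
{'intrinsics': array([[373.62851796,   0.        , 316.08949401],
       [  0.        , 373.62851796, 236.70514049],
       [  0.        ,   0.        ,   1.        ]]), 'R': array([[ 9.96290655e-01, -8.60498964e-02, -5.88175526e-04],
       [-8.32608646e-02, -9.65680736e-01,  2.46025089e-01],
       [-2.17384232e-02, -2.45063525e-01, -9.69263282e-01]]), 't': array([-0.45831148,  0.12977687,  0.54042746])}
```

View pics/w1.png

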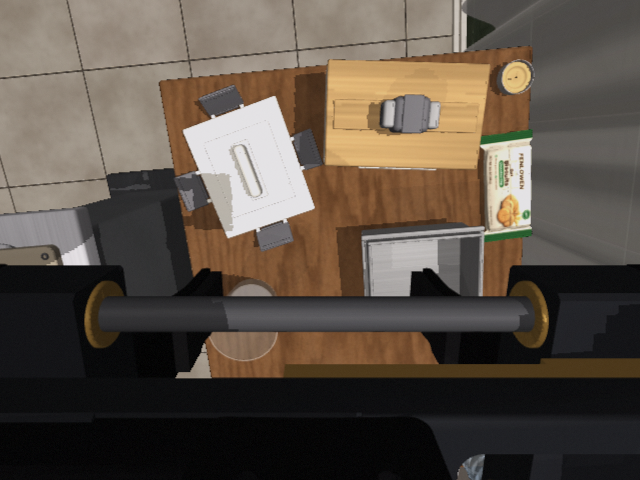

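The wrist view shows the keeper lid with corners ~(328,60),(490,64),(477,170),(324,165) and housing at (410,114). The lunch lid is at (248,166) and the box's near rim at (423,235).

```bash
python3 - <<'E'
from h import *
c=arm.calibration("wrist")
def q(name,pts,z):
    w=ray(c,pts,z)[:,:2]; e=w[3]-w[0]+w[2]-w[1]
    print(name,w.mean(0).round(4),"len",(np.linalg.norm(e)/2).round(4),"wid",(np.linalg.norm(w[1]-w[0]+w[2]-w[3])/2).round(4),"yaw",(np.degrees(np.arctan2(e[1],e[0]))%180).round(2))
im=cv2.imread("pics/w1.png"); hsv=cv2.cvtColor(im,cv2.COLOR_BGR2HSV)
def roi(m,x0,y0,x1,y1):
    o=np.zeros_like(m);o[y0:y1,x0:x1]=m[y0:y1,x0:x1];return o
wood=roi(((hsv[...,0]>10)&(hsv[...,0]<28)&(hsv[...,1]>60)&(hsv[...,2]>130)).astype(np.uint8),318,50,492,175)
wood=cv2.morphologyEx(wood,cv2.MORPH_OPEN,np.ones((3,3)))
print(rect(c,wood,.077)[:3])
white=roi(((hsv[...,1]<40)&(hsv[...,2]>150)).astype(np.uint8),180,90,318,240)
print(rect(c,white,.011)[:3])
q("keeper",[(490,64),(477,170),(324,166),(328,60)],.077)
q("buttons",[(439,100),(439,129),(381,127),(383,98)],.1065)
q("lid",[(276,97),(314,208),(231,237),(184,129)],.011)
q("boxrim",[(482,226),(483,232),(363,238),(362,232)],.066)
E
```

```text
(array([576.9, 234.2]), (170.5, 107.6), -6.85)
(array([392.4, 188.9]), (156.0, 132.4), -75.72)
keeper [0.5754 0.2337] len 0.1668 wid 0.1069 yaw 173.5
buttons [0.5744 0.2349] len 0.0561 wid 0.0271 yaw 172.98
lid [0.395  0.1894] len 0.1188 wid 0.1452 yaw 13.61
boxrim [0.5946 0.1034] len 0.1402 wid 0.0074 yaw 177.85
```

```bash
python3 - <<'E'
from h import *
go(.575,.2345,.18,-6.6)
E
```

```text
shift [0.0925 0.093  0.1502] turn 0.0256 cur yaw -5.14 tcp [0.4741 0.1508 0.3303] tilt z [-4.e-04 -6.e-04 -1.e+00]
```

>>> {"method": "servo_tool", "body": {"moves": [[0.087,0.0925,0.093,0.05,0.026],[0.087,0.0925,0.093,0.1,0.026],[0.087,0.0925,0.093,0.15,0.026],[0.087,0.0925,0.093,0.15,0.026],[0.087,0.0925,0.093,0.15,0.026],[0.087,0.0925,0.093,0.15,0.026]]}}

```text
t: 2.75
eef_pos: [0.5751, 0.2331, 0.1788]
eef_rot: [-0.001, 0.747, 0.664, -0.002]
contact_force: [0.4, -1.2, 1.0]
opening: 0.0874
gripper_force: 0.0
```

```bash
python3 - <<'E'
from h import *
go(.575,.2345,.082,-6.6)
E
```

```text
shift [0.0015 0.0001 0.0968] turn -0.0025 cur yaw -6.74 tcp [0.5751 0.2331 0.1788] tilt z [-0.0034 -0.0012 -1.    ]
```

>>> {"method": "servo_tool", "body": {"moves": [[0.087,0.001,0,0.05,0],[0.087,0.001,0,0.08,0],[0.087,0.001,0,0.096,0],[0.087,0.001,0,0.096,0],[0.03,0.001,0,0.096,0],[0.03,0.001,0,0.096,0],[0.03,0.001,0,0.096,0],[0.03,0.001,0,0.096,0]], "force": 40}}

```text
t: 3.55
eef_pos: [0.5756, 0.2361, 0.0855]
eef_rot: [0.0, 0.747, 0.665, 0.001]
contact_force: [-0.5, 0.1, -0.5]
opening: 0.0625
gripper_force: 0.0
```

>>> {"method": "servo_tool", "body": {"moves": [[0.03,0,0,0,0],[0.03,0,0,0,0],[0.03,0,0,0,0],[0.03,0,0,0,0]]}}

```text
t: 3.95
eef_pos: [0.5754, 0.2361, 0.0854]
eef_rot: [0.0, 0.747, 0.665, 0.0]
contact_force: [-2.0, -1.9, 8.4]
opening: 0.0383
gripper_force: 40.0
```

>>> {"method": "servo_tool", "body": {"moves": [[0.03,0,0,-0.01,0],[0.03,0,0,-0.03,0],[0.03,0,0,-0.06,0],[0.03,0,0,-0.09,0],[0.03,0,0,-0.14,0],[0.03,0,0,-0.18,0],[0.03,0,0,-0.18,0],[0.03,0,0,-0.18,0]]}}

```text
t: 4.75
eef_pos: [0.5752, 0.2361, 0.2651]
eef_rot: [0.0, 0.747, 0.665, 0.0]
contact_force: [0.3, -0.4, -2.6]
opening: 0.0379
gripper_force: 40.0
```

```bash
python3 - <<'E'
from h import *
go(.353,-.222,.3,90)
cv2.imwrite("pics/top1.png",arm.camera("top")[:,:,::-1])
E
```

```text
shift [-0.4807 -0.1678 -0.0353] turn 1.455 cur yaw -6.64 tcp [0.5752 0.2361 0.2651] tilt z [ 1.1e-03  3.0e-04 -1.0e+00]
```

View pics/top1.png

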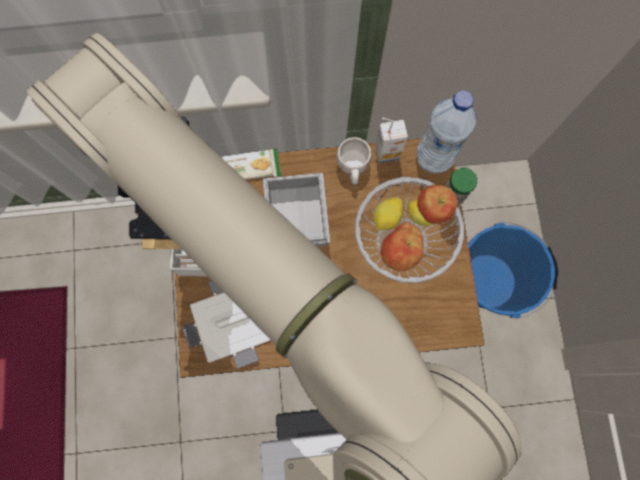

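The lid is lifted clear. I'll carry it to the free spot in front of the basket.

>>> {"method": "servo_tool", "body": {"moves": [[0.03,-0.48,-0.168,-0.02,-1.686],[0.03,-0.48,-0.168,-0.02,-1.686],[0.03,-0.48,-0.168,-0.02,-1.686],[0.03,-0.48,-0.168,-0.02,-1.686],[0.03,-0.48,-0.168,-0.02,-1.686],[0.03,-0.48,-0.168,-0.02,-1.686],[0.03,-0.48,-0.168,-0.02,-1.686],[0.03,-0.48,-0.168,-0.02,-1.686]]}}

```text
t: 5.6
eef_pos: [0.4344, -0.0563, 0.2764]
eef_rot: [-0.002, 0.351, 0.936, -0.001]
contact_force: [0.6, -0.7, -2.5]
opening: 0.0377
gripper_force: 40.0
```

```bash
python3 - <<'E'
from h import *
go(.353,-.222,.28,90); print(arm.get_state()["qpos"].round(2))
E
```

```text
shift [-0.0478 -0.1783 -0.0032] turn -0.7182 cur yaw 48.85 tcp [ 0.4344 -0.0563  0.2764] tilt z [-3.7e-03 -4.0e-04 -1.0e+00]
[ 0.95 -0.1  -0.85  1.79 -0.07  1.41  0.97]
```

>>> {"method": "servo_tool", "body": {"moves": [[0.03,-0.048,-0.178,0,-0.718],[0.03,-0.048,-0.178,0,-0.718],[0.03,-0.048,-0.178,0,-0.718],[0.03,-0.048,-0.178,0,-0.718],[0.03,-0.048,-0.178,0,-0.718],[0.03,-0.048,-0.178,0,-0.718],[0.03,-0.048,-0.178,0,-0.718]]}}

```text
t: 6.3
eef_pos: [0.3534, -0.2203, 0.2766]
eef_rot: [-0.002, 0.002, 1.0, 0.001]
contact_force: [-0.4, -0.3, -1.5]
opening: 0.0383
gripper_force: 40.0
```

```bash
python3 - <<'E'
from h import *
go(.350,-.222,.031,90); print(arm.get_state()["qpos"].round(2))
cv2.imwrite("pics/top2.png",arm.camera("top")[:,:,::-1])
E
```

```text
shift [ 0.0025 -0.002   0.2456] turn -0.0044 cur yaw 89.75 tcp [ 0.3534 -0.2203  0.2766] tilt z [-0.0038  0.001  -1.    ]
[ 1.05 -0.14 -0.54  1.85 -0.07  1.42  2.1 ]
```

View pics/top2.png

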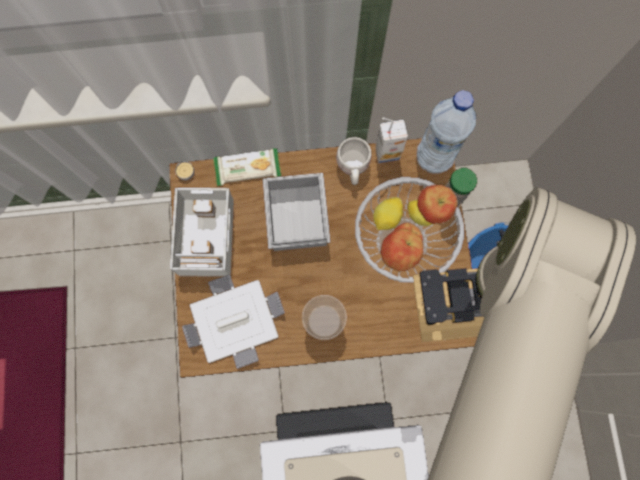

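Two cartons are visible in the keeper, at ~(204,208) and (201,245). The sachets' end is nearest the robot, and the lid hangs over the free spot.

>>> {"method": "servo_tool", "body": {"moves": [[0.03,0.002,-0.002,0.05,0],[0.03,0.002,-0.002,0.1,0],[0.03,0.002,-0.002,0.15,0],[0.03,0.002,-0.002,0.2,0],[0.03,0.002,-0.002,0.23,0],[0.03,0.002,-0.002,0.24,0],[0.03,0.002,-0.002,0.246,0],[0.03,0.002,-0.002,0.246,0]]}}

```text
t: 7.15
eef_pos: [0.3524, -0.2205, 0.0333]
eef_rot: [-0.002, 0.002, 1.0, 0.001]
contact_force: [-6.5, 11.7, 19.3]
opening: 0.0378
gripper_force: 40.1
```

>>> {"method": "servo_tool", "body": {"moves": [[0.03,0,0,0.002,0],[0.03,0,0,0.002,0]]}}

```text
t: 7.35
eef_pos: [0.3529, -0.2207, 0.0326]
eef_rot: [-0.001, 0.002, 1.0, 0.0]
contact_force: [-11.6, 16.2, 40.9]
opening: 0.0384
gripper_force: 40.2
```

>>> {"method": "servo_tool", "body": {"moves": [[0.03,0,0,-0.003,0],[0.03,0,0,-0.003,0]]}}

```text
t: 7.55
eef_pos: [0.3528, -0.2225, 0.034]
eef_rot: [-0.0, 0.002, 1.0, -0.001]
contact_force: [0.4, -0.8, -1.4]
opening: 0.0379
gripper_force: 40.0
```

```bash
python3 - <<'E'
from h import *
s=arm.get_state();print(s["contact_force"],s["moment"],s["eef_pos"])
im=arm.camera("scene")[:,:,::-1]; c=arm.calibration("scene"); u=proj(c,[.353,-.222,.03])[0];print(u)
x,y=u.astype(int); cr=im[max(0,y-110):y+90,max(0,x-130):x+130]
cv2.imwrite("pics/s2.png",cv2.resize(cr,None,fx=3,fy=3,interpolation=cv2.INTER_CUBIC)[:600,:800])
E
```

```text
[ 0.3886549  -0.83368988 -1.38769723] [ 0.07768242 -0.13182269 -0.03378448] [ 0.35275403 -0.22245541  0.03401037]
[434.07730959 226.32242431]
```

View pics/s2.png

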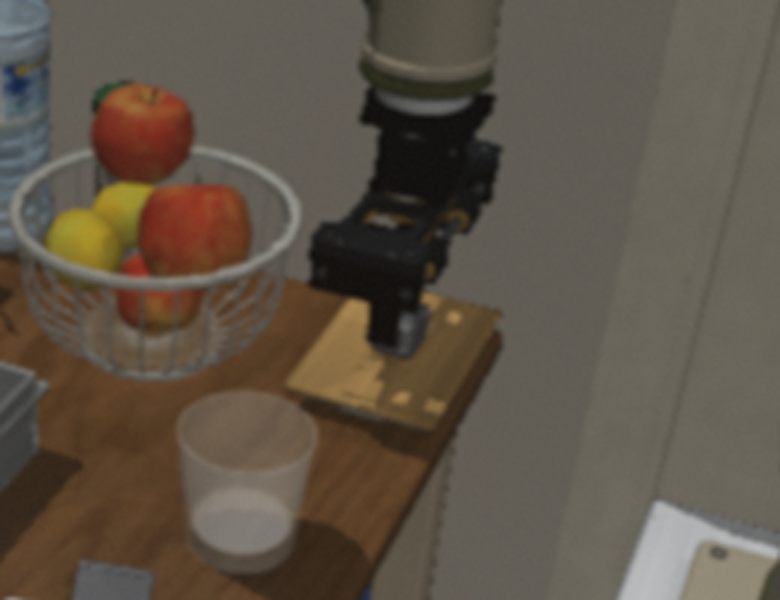

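The lid hovers just above the table with its plate in line with the front edge and clear of the basket and glass. I'll release it.

>>> {"method": "servo_tool", "body": {"moves": [[0.03,0,0,0.001,0],[0.087,0,0,0.001,0],[0.087,0,0,0.001,0],[0.087,0,0,0.001,0],[0.087,0,0,0.001,0],[0.087,0,0,0.001,0]]}}

```text
t: 8.2
eef_pos: [0.3519, -0.2225, 0.0319]
eef_rot: [-0.001, 0.002, 1.0, -0.0]
contact_force: [-0.4, 0.3, -0.3]
opening: 0.0702
gripper_force: 0.0
```

>>> {"method": "servo_tool", "body": {"moves": [[0.087,0,0,-0.02,0],[0.087,0,0,-0.06,0],[0.087,0,0,-0.11,0],[0.087,0,0,-0.16,0],[0.087,0,0,-0.21,0],[0.087,0,0,-0.25,0],[0.087,0,0,-0.25,0]]}}

```text
t: 8.9
eef_pos: [0.3543, -0.2232, 0.2872]
eef_rot: [0.002, 0.002, 1.0, -0.003]
contact_force: [1.2, -0.0, 0.4]
opening: 0.0872
gripper_force: 0.0
```

```bash
python3 - <<'E'
from h import *
go(.52,.13,.33,0); print(arm.get_state()["qpos"].round(2))
im=arm.camera("top")[:,:,::-1]; cv2.imwrite("pics/top3.png",im)
a=cv2.resize(im[175:290,160:340],None,fx=3.2,fy=3.2,interpolation=cv2.INTER_CUBIC); b=cv2.resize(im[250:360,390:500],None,fx=2,fy=2,interpolation=cv2.INTER_CUBIC)
o=np.zeros((600,580,3),np.uint8);o[:a.shape[0],:a.shape[1]]=a;o[375:375+b.shape[0],:b.shape[1]]=b;cv2.imwrite("pics/top3c.png",o)
E
```

```text
shift [-0.1644  0.3536 -0.0443] turn 1.5666 cur yaw 89.76 tcp [ 0.3543 -0.2232  0.2872] tilt z [ 0.0045 -0.0064 -1.    ]
[ 1.07 -0.15 -0.55  1.83 -0.08  1.43  2.11]
```

View pics/top3c.png

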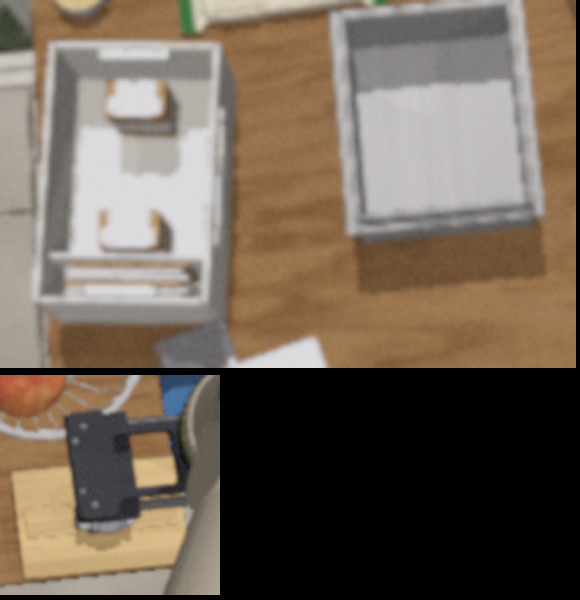

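The crop shows two cartons, at (138,103) and (130,228), and a box that is almost axis-aligned. The lid lies flat at the free spot, partly hidden by the arm.

```bash
python3 - <<'E'
from h import *
c=arm.calibration("top")
f=lambda pts:np.array(pts)/3.2+[160,175]
k=np.array([.575,.2345]); a=np.radians(180-6.6); Y=np.array([np.cos(a),np.sin(a)]); X=np.array([Y[1],-Y[0]])
for p in [[(109,82),(166,82),(171,118),(106,118)],[(103,208),(159,208),(160,250),(103,250)]]:
    w=ray(c,f(p),.054)[:,:2].mean(0); print("carton",w.round(4),"local",(X@(w-k)).round(4),(Y@(w-k)).round(4))
for z,p in[(.066,[(333,14),(525,3),(541,213),(350,233)]),(.066,[(348,18),(510,8),(525,212),(361,222)])]:
    w=ray(c,f(p),z)[:,:2]; e=w[0]-w[3]+w[1]-w[2]; print("box",w.round(3).tolist(),w.mean(0).round(4),np.linalg.norm(e)/2,np.linalg.norm(w[1]-w[0]),np.degrees(np.arctan2(e[1],e[0])))
w=ray(c,f([(50,44),(220,44),(210,300),(38,298)]),.072)[:,:2]; print("keeper",w.mean(0).round(4)); e=w[0]-w[3]+w[1]-w[2];print(np.degrees(np.arctan2(e[1],e[0])))
E
```

```text
carton [0.6251 0.2317] local 0.0029 -0.0501
carton [0.5413 0.2409] local 0.0025 0.0343
box [[0.665, 0.102], [0.66, -0.02], [0.522, -0.015], [0.522, 0.104]] [0.5921 0.0427] 0.14078425355843674 0.12250649739089026 -1.1880683031045363
box [[0.662, 0.093], [0.657, -0.01], [0.524, -0.006], [0.528, 0.096]] [0.5925 0.0435] 0.133834047262193 0.1033312939060425 -1.6472979361572506
keeper [0.5748 0.2363]
-5.730493813972414
```

```bash
python3 - <<'E'
from h import *
go(.6254,.231,.28,83.6)
E
```

```text
shift [-0.27    0.4549  0.0029] turn 0.1075 cur yaw 89.76 tcp [ 0.3534 -0.2228  0.2843] tilt z [ 0.0016 -0.0041 -1.    ]
```

>>> {"method": "servo_tool", "body": {"moves": [[0.056,-0.15,0.4549,0,0.1075],[0.056,-0.15,0.4549,0,0.1075],[0.056,-0.2,0.4549,0,0.1075],[0.056,-0.27,0.4549,0,0.1075],[0.056,-0.27,0.4549,0,0.1075],[0.056,-0.27,0.4549,0,0.1075],[0.056,-0.27,0.4549,0,0.1075],[0.056,-0.27,0.4549,0,0.1075]], "force": 15}}

```text
t: 9.75
eef_pos: [0.5493, 0.124, 0.2798]
eef_rot: [-0.002, 0.057, 0.998, -0.001]
contact_force: [0.8, -0.9, 1.2]
opening: 0.0562
gripper_force: 0.0
```

```bash
python3 - <<'E'
from h import *
go(.6254,.231,.2,83.6)
E
```

```text
shift [-0.0638  0.115   0.0794] turn -0.0017 cur yaw 83.51 tcp [0.5493 0.124  0.2798] tilt z [-3.3e-03 -9.0e-04 -1.0e+00]
```

>>> {"method": "servo_tool", "body": {"moves": [[0.056,-0.064,0.115,0.05,0],[0.056,-0.064,0.115,0.1,0],[0.056,-0.064,0.115,0.12,0],[0.056,-0.064,0.115,0.14,0],[0.056,-0.064,0.115,0.14,0],[0.056,-0.064,0.115,0.14,0]]}}

```text
t: 10.35
eef_pos: [0.6234, 0.2302, 0.1393]
eef_rot: [-0.003, 0.055, 0.998, -0.001]
contact_force: [0.3, 0.0, 1.2]
opening: 0.0558
gripper_force: 0.0
```

```bash
python3 - <<'E'
from h import *
go(.6254,.231,.02,83.6)
c=arm.calibration("wrist"); cv2.imwrite("pics/w2.png",arm.camera("wrist")[:,:,::-1])
E
```

```text
shift [-0.0025  0.0013  0.1193] turn 0.0016 cur yaw 83.69 tcp [0.6234 0.2302 0.1393] tilt z [-0.0054 -0.0014 -1.    ]
```

View pics/w2.png

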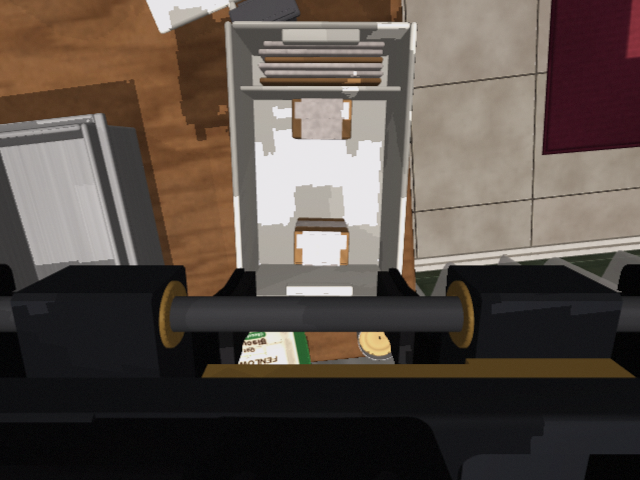

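The wrist view shows the near carton top at (321,247), centred between the fingers, and the other at (322,118).

```bash
python3 - <<'E'
from h import *
c=arm.calibration("wrist"); print(ray(c,[(321,247),(322,118),(321,24),(234,24),(414,24)],[.054,.054,.072,.072,.072]))
print(proj(c,[[.6234,.2302,.0]]))
E
```

```text
[[0.62788777 0.23198457 0.054     ]
 [0.54327148 0.24176621 0.054     ]
 [0.49454853 0.24616122 0.072     ]
 [0.48918615 0.19798579 0.072     ]
 [0.50028056 0.29765764 0.072     ]]
[[317.45194085 224.39177009]]
```

>>> {"method": "servo_tool", "body": {"moves": [[0.056,-0.0035,0.0015,0.04,0],[0.056,-0.0035,0.0015,0.08,0],[0.056,-0.0035,0.0015,0.105,0],[0.056,-0.0035,0.0015,0.117,0],[0.056,-0.0035,0.0015,0.117,0],[0.02,-0.0035,0.0015,0.117,0],[0.02,-0.0035,0.0015,0.117,0],[0.02,-0.0035,0.0015,0.117,0]]}}

```text
t: 11.2
eef_pos: [0.6289, 0.2313, 0.0257]
eef_rot: [0.0, 0.056, 0.998, -0.0]
contact_force: [-0.1, -0.1, 0.5]
opening: 0.0393
gripper_force: 0.1
```

>>> {"method": "servo_tool", "body": {"moves": [[0.02,0,0,0,0],[0.02,0,0,0,0],[0.02,0,0,-0.05,0],[0.02,0,0,-0.1,0],[0.02,0,0,-0.14,0],[0.02,0,0,-0.14,0]]}}

```text
t: 11.8
eef_pos: [0.6304, 0.2331, 0.171]
eef_rot: [0.003, 0.056, 0.998, 0.002]
contact_force: [0.5, 0.4, -1.1]
opening: 0.0379
gripper_force: 15.0
```

```bash
python3 - <<'E'
from h import *
go(.622,.042,.16,89)
E
```

```text
shift [-0.0128 -0.1909  0.0104] turn -0.0939 cur yaw 83.62 tcp [0.6304 0.2331 0.171 ] tilt z [ 0.0067  0.0027 -1.    ]
```

>>> {"method": "servo_tool", "body": {"moves": [[0.02,-0.011,-0.19,0,-0.094],[0.02,-0.011,-0.19,0,-0.094],[0.02,-0.011,-0.19,0,-0.094],[0.02,-0.011,-0.19,0,-0.094],[0.02,-0.011,-0.19,0,-0.094],[0.02,-0.011,-0.19,0,-0.094]]}}

```text
t: 12.4
eef_pos: [0.618, 0.0399, 0.1641]
eef_rot: [-0.001, 0.01, 1.0, -0.001]
contact_force: [0.5, 0.4, -0.2]
opening: 0.0381
gripper_force: 15.0
```

```bash
python3 - <<'E'
from h import *
go(.62,.042,.03,89); print(arm.get_state()["opening"])
E
```

```text
shift [-0.0022  0.0023  0.1341] turn -0.0023 cur yaw 88.87 tcp [0.618  0.0399 0.1641] tilt z [-0.0019 -0.0012 -1.    ]
0.038079086696602586
```

>>> {"method": "servo_tool", "body": {"moves": [[0.02,-0.002,0.002,0.04,0],[0.02,-0.002,0.002,0.08,0],[0.02,-0.002,0.002,0.115,0],[0.02,-0.002,0.002,0.134,0],[0.02,-0.002,0.002,0.135,0],[0.056,-0.002,0.002,0.135,0],[0.056,-0.002,0.002,0.135,0],[0.056,-0.002,0.002,0.135,0]]}}

```text
t: 13.2
eef_pos: [0.6209, 0.0431, 0.0309]
eef_rot: [0.0, 0.009, 1.0, -0.001]
contact_force: [-0.3, 0.0, -0.3]
opening: 0.0526
gripper_force: 0.0
```

>>> {"method": "servo_tool", "body": {"moves": [[0.056,0,0,-0.05,0],[0.056,0,0,-0.1,0],[0.056,0,0,-0.15,0],[0.056,0,0,-0.15,0]]}}

```text
t: 13.6
eef_pos: [0.6233, 0.0445, 0.1877]
eef_rot: [0.005, 0.009, 1.0, -0.0]
contact_force: [-0.3, 0.1, -1.3]
opening: 0.0562
gripper_force: 0.0
```

```bash
python3 - <<'E'
from h import *
go(.5425,.241,.17,83.6)
E
```

```text
shift [0.0844 0.1951 0.0169] turn 0.0943 cur yaw 89.0 tcp [0.6233 0.0445 0.1877] tilt z [ 9.4e-03 -3.0e-04 -1.0e+00]
```

>>> {"method": "servo_tool", "body": {"moves": [[0.056,0.084,0.195,0,0.094],[0.056,0.084,0.195,0,0.094],[0.056,0.084,0.195,0,0.094],[0.056,0.084,0.195,0,0.094],[0.056,0.084,0.195,0,0.094],[0.056,0.084,0.195,0,0.094],[0.056,0.084,0.195,0,0.094]]}}

```text
t: 14.3
eef_pos: [0.5403, 0.2385, 0.1796]
eef_rot: [-0.0, 0.056, 0.998, -0.001]
contact_force: [0.5, -0.1, 0.2]
opening: 0.0559
gripper_force: 0.0
```

```bash
python3 - <<'E'
from h import *
go(.5433,.241,.024,83.6)
E
```

```text
shift [-0.0028  0.003   0.1556] turn -0.0005 cur yaw 83.57 tcp [0.5403 0.2385 0.1796] tilt z [-7.0e-04 -1.7e-03 -1.0e+00]
```

>>> {"method": "servo_tool", "body": {"moves": [[0.056,-0.0028,0.0025,0.05,0],[0.056,-0.0028,0.0025,0.1,0],[0.056,-0.0028,0.0025,0.14,0],[0.056,-0.0028,0.0025,0.155,0],[0.056,-0.0028,0.0025,0.155,0],[0.02,-0.0028,0.0025,0.155,0],[0.02,-0.0028,0.0025,0.155,0],[0.02,-0.0028,0.0025,0.155,0]]}}

```text
t: 15.1
eef_pos: [0.5435, 0.2418, 0.0261]
eef_rot: [0.0, 0.056, 0.998, -0.0]
contact_force: [0.2, 0.4, 0.1]
opening: 0.0399
gripper_force: 0.0
```

>>> {"method": "servo_tool", "body": {"moves": [[0.02,0,0,0,0],[0.02,0,0,0,0],[0.02,0,0,-0.05,0],[0.02,0,0,-0.1,0],[0.02,0,0,-0.14,0],[0.02,0,0,-0.14,0]]}}

```text
t: 15.7
eef_pos: [0.5448, 0.2437, 0.1707]
eef_rot: [0.003, 0.056, 0.998, 0.001]
contact_force: [0.5, 0.5, -0.3]
opening: 0.0374
gripper_force: 15.0
```

```bash
python3 - <<'E'
from h import *
go(.567,.042,.17,89)
E
```

```text
shift [-0.0444 -0.198   0.0004] turn -0.0937 cur yaw 83.63 tcp [0.5448 0.2437 0.1707] tilt z [ 0.0067  0.0022 -1.    ]
```

>>> {"method": "servo_tool", "body": {"moves": [[0.02,-0.044,-0.198,0,-0.094],[0.02,-0.044,-0.198,0,-0.094],[0.02,-0.044,-0.198,0,-0.094],[0.02,-0.044,-0.198,0,-0.094],[0.02,-0.044,-0.198,0,-0.094],[0.02,-0.044,-0.198,0,-0.094]]}}

```text
t: 16.3
eef_pos: [0.5644, 0.0381, 0.1641]
eef_rot: [-0.001, 0.011, 1.0, -0.001]
contact_force: [0.0, 0.5, 0.0]
opening: 0.038
gripper_force: 15.0
```

>>> {"method": "servo_tool", "body": {"moves": [[0.02,0,0,0.04,0],[0.02,0,0,0.08,0],[0.02,0,0,0.115,0],[0.02,0,0,0.133,0],[0.02,0,0,0.135,0],[0.02,0,0,0.135,0]]}}

```text
t: 16.9
eef_pos: [0.5646, 0.041, 0.0304]
eef_rot: [-0.0, 0.008, 1.0, -0.0]
contact_force: [0.9, 0.1, 0.2]
opening: 0.0381
gripper_force: 15.0
```

>>> {"method": "servo_tool", "body": {"moves": [[0.02,0,0,0.003,0],[0.056,0,0,0.003,0],[0.056,0,0,0.003,0],[0.056,0,0,0.003,0],[0.056,0,0,-0.04,0],[0.056,0,0,-0.09,0],[0.056,0,0,-0.14,0],[0.056,0,0,-0.18,0]]}}

```text
t: 17.7
eef_pos: [0.5646, 0.0404, 0.2126]
eef_rot: [0.0, 0.009, 1.0, -0.001]
contact_force: [0.9, -0.7, -0.2]
opening: 0.0558
gripper_force: 0.0
```

>>> {"method": "servo_tool", "body": {"moves": [[0.087,0.15,-0.1,-0.05,0],[0.087,0.15,-0.1,-0.05,0],[0.087,0.15,-0.1,-0.05,0],[0.087,0.15,-0.1,-0.05,0],[0.087,0.15,-0.1,-0.05,0]]}}

```text
t: 18.2
eef_pos: [0.4108, -0.0598, 0.2611]
eef_rot: [-0.0, 0.011, 1.0, -0.003]
contact_force: [0.7, -0.6, -0.2]
opening: 0.084
gripper_force: 0.0
```

```bash
python3 - <<'E'
from h import *
go(.353,-.222,.28,90)
im=arm.camera("top")[:,:,::-1]; cv2.imwrite("pics/top4.png",im)
E
```

```text
shift [ 0.0542 -0.1636 -0.0178] turn -0.0219 cur yaw 88.74 tcp [ 0.4108 -0.0598  0.2611] tilt z [-4.e-04 -7.e-03 -1.e+00]
```

View pics/top4.png

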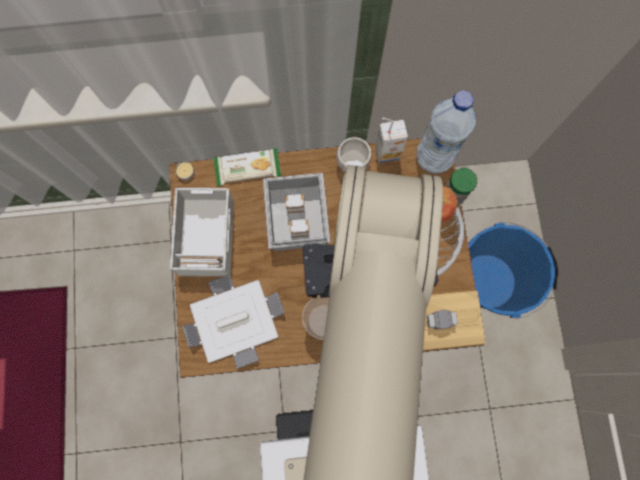

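Both cartons stand in the box at (295,202) and (299,228). The keeper lid lies at the free spot with its housing at ~(442,319), and the lunch lid hasn't moved. I'll measure the keeper lid.

```bash
python3 - <<'E'
from h import *
c=arm.calibration("top"); im=cv2.imread("pics/top4.png"); hsv=cv2.cvtColor(im,cv2.COLOR_BGR2HSV)
m=np.zeros(im.shape[:2],np.uint8); r=(slice(308,332),slice(426,460)); m[r]=(hsv[r][...,1]<60)
r_=rect(c,m,.045); print(r_[:3],r_[3].min(0),r_[3].max(0))
w=np.zeros_like(m); r=(slice(285,352),slice(424,488)); w[r]=((hsv[r][...,0]>12)&(hsv[r][...,0]<28)&(hsv[r][...,2]>150)&(hsv[r][...,1]>60)); r_=rect(c,w,.019);print(r_[:3],r_[3].min(0),r_[3].max(0))
E
```

```text
(array([ 348.3, -220. ]), (58.7, 35.3), 84.06) [427 310] [457 328]
(array([ 348.9, -243.1]), (123.4, 109.3), 89.68) [424 290] [485 349]
```

>>> {"method": "servo_tool", "body": {"moves": [[0.087,0.055,-0.163,-0.02,-0.02],[0.087,0.055,-0.163,-0.02,-0.02],[0.087,0.055,-0.163,-0.02,-0.02],[0.087,0.055,-0.163,-0.02,-0.02],[0.087,0.055,-0.163,-0.02,-0.02],[0.087,0.055,-0.163,-0.02,-0.02],[0.087,0.055,-0.163,-0.02,-0.02]]}}

```text
t: 18.95
eef_pos: [0.3558, -0.218, 0.2799]
eef_rot: [-0.001, -0.002, 1.0, -0.0]
contact_force: [0.5, 0.0, -0.2]
opening: 0.0874
gripper_force: 0.0
```

```bash
python3 - <<'E'
from h import *
go(.351,-.2215,.031,89.6)
E
```

```text
shift [ 0.0043 -0.0032  0.2489] turn 0.0119 cur yaw 90.28 tcp [ 0.3558 -0.218   0.2799] tilt z [-2.e-03 -9.e-04 -1.e+00]
```

>>> {"method": "servo_tool", "body": {"moves": [[0.087,0.0043,-0.0032,0.05,0.012],[0.087,0.0043,-0.0032,0.1,0.012],[0.087,0.0043,-0.0032,0.15,0.012],[0.087,0.0043,-0.0032,0.2,0.012],[0.087,0.0043,-0.0032,0.235,0.012],[0.087,0.0043,-0.0032,0.248,0.012],[0.087,0.0043,-0.0032,0.248,0.012],[0.087,0.0043,-0.0032,0.248,0.012]], "force": 45}}

```text
t: 19.75
eef_pos: [0.3511, -0.2222, 0.0327]
eef_rot: [-0.001, 0.004, 1.0, -0.0]
contact_force: [0.7, 1.1, 0.7]
opening: 0.0869
gripper_force: 0.0
```

>>> {"method": "servo_tool", "body": {"moves": [[0.03,0,0,0,0],[0.03,0,0,0,0],[0.03,0,0,0,0],[0.03,0,0,0,0],[0.03,0,0,0,0],[0.03,0,0,0,0],[0.03,0,0,0,0],[0.03,0,0,0,0]]}}

```text
t: 20.55
eef_pos: [0.3504, -0.2229, 0.0327]
eef_rot: [-0.001, 0.005, 1.0, -0.001]
contact_force: [-4.3, 3.1, 13.9]
opening: 0.0378
gripper_force: 45.1
```

>>> {"method": "servo_tool", "body": {"moves": [[0.03,0,0,-0.02,0],[0.03,0,0,-0.06,0],[0.03,0,0,-0.11,0],[0.03,0,0,-0.16,0],[0.03,0,0,-0.21,0],[0.03,0,0,-0.25,0],[0.03,0,0,-0.25,0],[0.03,0,0,-0.25,0]]}}

```text
t: 21.35
eef_pos: [0.3507, -0.2226, 0.2819]
eef_rot: [-0.001, 0.005, 1.0, -0.001]
contact_force: [-0.9, -0.9, -2.3]
opening: 0.0373
gripper_force: 45.0
```

```bash
python3 - <<'E'
from h import *
go(.575,.2376,.27,-6.5); print(arm.get_state()["opening"])
E
```

```text
shift [-0.2198  0.4624  0.0108] turn -1.467 cur yaw 89.45 tcp [ 0.3507 -0.2226  0.2819] tilt z [-0.0015 -0.0018 -1.    ]
0.03726763551251449
```

>>> {"method": "servo_tool", "body": {"moves": [[0.03,-0.1,0.4624,0,1.675],[0.03,-0.1,0.4624,0,1.675],[0.03,-0.15,0.4624,0,1.675],[0.03,-0.22,0.4624,0,1.675],[0.03,-0.22,0.4624,0,1.675],[0.03,-0.22,0.4624,0,1.675],[0.03,-0.22,0.4624,0,1.675],[0.03,-0.22,0.4624,0,1.675]]}}

```text
t: 22.15
eef_pos: [0.4751, 0.1152, 0.2904]
eef_rot: [0.01, 0.557, 0.831, 0.014]
contact_force: [-0.2, -0.1, -2.1]
opening: 0.0378
gripper_force: 45.0
```

```bash
python3 - <<'E'
from h import *
go(.575,.2376,.25,-6.5); print(arm.get_state()["opening"])
E
```

```text
shift [0.0752 0.1375 0.0449] turn 0.5037 cur yaw 22.36 tcp [0.4751 0.1152 0.2904] tilt z [ 0.0311  0.0117 -0.9994]
0.037799391460355436
```

>>> {"method": "servo_tool", "body": {"moves": [[0.03,0.075,0.139,0.01,0.504],[0.03,0.075,0.139,0.02,0.504],[0.03,0.075,0.139,0.03,0.504],[0.03,0.075,0.139,0.03,0.504],[0.03,0.075,0.139,0.03,0.504],[0.03,0.075,0.139,0.03,0.504],[0.03,0.075,0.139,0.03,0.504]]}}

```text
t: 22.85
eef_pos: [0.4659, 0.1925, 0.2938]
eef_rot: [0.015, 0.741, 0.67, 0.034]
contact_force: [-0.1, 0.3, -1.2]
opening: 0.0374
gripper_force: 45.0
```

```bash
python3 - <<'E'
from h import *
go(.575,.2376,.14,-6.5)
s=arm.get_state(); c=arm.calibration("wrist"); im=arm.camera("wrist"); cv2.imwrite("pics/w3.png",im[:,:,::-1])
print(proj(c,[.575,.236,.1]), s["opening"])
E
```

```text
shift [0.0511 0.0931 0.1621] turn 0.0115 cur yaw -5.84 tcp [0.4659 0.1925 0.2938] tilt z [ 0.0712  0.0229 -0.9972]
[[411.2511489 161.0042792]] 0.03739609098247579
```

View pics/w3.png

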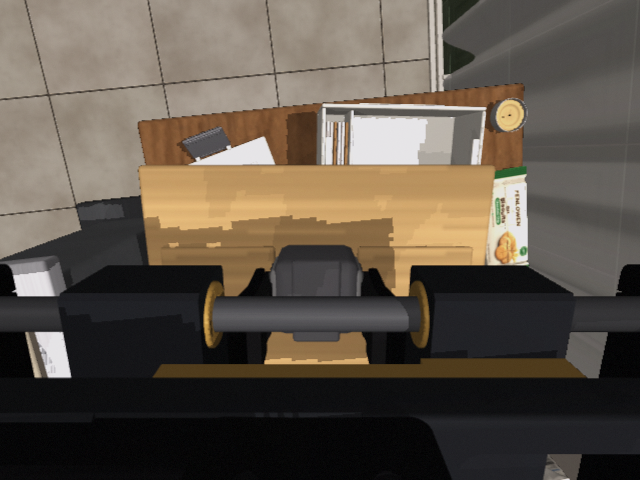

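The wrist view shows the lid held square under the gripper, but the tool is tilted and short in x, so I'm checking the joints.

```bash
python3 - <<'E'
from h import *
s=arm.get_state();print(s["qpos"].round(3),s["qvel"].round(2),s["eef_pos"],s["contact_force"]); go(.575,.2376,.28,-6.5)
E
```

```text
[ 1.443 -0.499 -1.468  1.669 -0.52   1.462 -0.09 ] [ 0. -0.  0. -0. -0.  0. -0.] [0.4660283  0.19261643 0.29391497] [-0.34337542  0.95547403 -1.70970857]
shift [0.0552 0.1026 0.0227] turn 0.0112 cur yaw -5.86 tcp [0.466  0.1926 0.2939] tilt z [ 0.0714  0.0228 -0.9972]
```

>>> {"method": "servo_tool", "body": {"moves": [[0.03,-0.04,0,0,-0.15],[0.03,-0.04,0,0,-0.3],[0.03,-0.04,0,0,-0.45],[0.03,-0.04,0,0,-0.6],[0.03,-0.04,0,0,-0.75],[0.03,-0.04,0,0,-0.9],[0.03,-0.04,0,0,-1.05],[0.03,-0.04,0,0,-1.2]]}}

```text
t: 23.7
eef_pos: [0.4622, 0.1524, 0.293]
eef_rot: [0.032, 0.231, 0.972, 0.02]
contact_force: [0.6, 0.4, -1.5]
opening: 0.0373
gripper_force: 45.0
```

```bash
python3 - <<'E'
from h import *
s=arm.get_state();print(s["qpos"].round(3)); go(.575,.2376,.28,85)
E
```

```text
[ 1.351 -0.317 -1.461  1.71  -0.335  1.4    1.035]
shift [-0.0614  0.1258  0.023 ] turn -0.378 cur yaw 63.34 tcp [0.4622 0.1524 0.293 ] tilt z [ 0.0718  0.0231 -0.9972]
```

>>> {"method": "servo_tool", "body": {"moves": [[0.03,-0.02,-0.05,0,-0.15],[0.03,-0.04,-0.1,0,-0.3],[0.03,-0.06,-0.15,0,-0.4],[0.03,-0.06,-0.15,0,-0.4],[0.03,-0.06,-0.15,0,-0.4]]}}

```text
t: 24.2
eef_pos: [0.4471, -0.0101, 0.2879]
eef_rot: [0.035, 0.039, 0.999, 0.013]
contact_force: [0.0, 2.0, -0.6]
opening: 0.0375
gripper_force: 45.0
```

```bash
python3 - <<'E'
from h import *
s=arm.get_state();print(s["qpos"].round(3)); go(.575,.2376,.28,85)
E
```

```text
[ 1.17  -0.206 -1.055  1.804 -0.215  1.376  1.646]
shift [-0.1074  0.2564  0.0229] turn 0.011 cur yaw 85.63 tcp [ 0.4471 -0.0101  0.2879] tilt z [ 0.0713  0.0239 -0.9972]
```

>>> {"method": "servo_tool", "body": {"moves": [[0.03,0.03,0,0,0],[0.03,0.06,0,0,0],[0.03,0.09,0,0,0],[0.03,0.11,0,0,0],[0.03,0.11,0,0,0]]}}

```text
t: 24.7
eef_pos: [0.3368, 0.0024, 0.2805]
eef_rot: [0.036, 0.034, 0.999, 0.012]
contact_force: [0.6, -0.2, -1.1]
opening: 0.0375
gripper_force: 45.0
```

```bash
python3 - <<'E'
from h import *
s=arm.get_state();print(s["qpos"].round(3)); go(.575,.2376,.28,85)
E
```

```text
[ 0.871 -0.495 -0.678  2.03  -0.343  1.449  1.779]
shift [-0.2206  0.2507  0.0227] turn 0.0193 cur yaw 86.11 tcp [0.3368 0.0024 0.2805] tilt z [ 0.0719  0.0215 -0.9972]
```

>>> {"method": "servo_tool", "body": {"moves": [[0.03,0.02,0,0,0],[0.03,0.04,0,0,0],[0.03,0.04,0,0,0]]}}

```text
t: 25.0
eef_pos: [0.3087, 0.0033, 0.2831]
eef_rot: [0.039, 0.037, 0.998, 0.01]
contact_force: [-0.6, 1.1, -0.9]
opening: 0.0374
gripper_force: 45.0
```

```bash
python3 - <<'E'
from h import *
s=arm.get_state();print(s["qpos"].round(3)); go(.575,.2376,.28,85)
E
```

```text
[ 0.413 -0.497 -0.369  2.086 -0.198  1.447  1.591]
shift [-0.2468  0.2532  0.0283] turn 0.0133 cur yaw 85.76 tcp [0.3087 0.0033 0.2831] tilt z [ 0.0792  0.0175 -0.9967]
```

>>> {"method": "servo_tool", "body": {"moves": [[0.03,0.02,0,0,0],[0.03,0.04,0,0,0],[0.03,0.04,0,0,0]]}}

```text
t: 25.3
eef_pos: [0.2932, 0.0171, 0.2714]
eef_rot: [0.025, 0.021, 0.999, 0.014]
contact_force: [-1.3, 0.9, -1.1]
opening: 0.0374
gripper_force: 45.0
```

```bash
python3 - <<'E'
from h import *
s=arm.get_state();print(s["qpos"].round(3)); go(.575,.2376,.28,85)
E
```

```text
[ 0.214 -0.498 -0.268  2.121 -0.154  1.453  1.517]
shift [-0.2722  0.2321  0.0117] turn 0.0459 cur yaw 87.63 tcp [0.2932 0.0171 0.2714] tilt z [ 0.0507  0.0272 -0.9983]
```

>>> {"method": "servo_tool", "body": {"moves": [[0.03,0.03,0,0,0],[0.03,0.06,0,0,0],[0.03,0.06,0,0,0]]}}

```text
t: 25.6
eef_pos: [0.2788, 0.0052, 0.2601]
eef_rot: [0.007, 0.047, 0.999, 0.009]
contact_force: [-0.0, -2.5, -0.7]
opening: 0.0376
gripper_force: 45.0
```

```bash
python3 - <<'E'
from h import *
s=arm.get_state();print(s["qpos"].round(3)); go(.575,.2376,.28,85)
E
```

```text
[ 0.142 -0.499 -0.203  2.148 -0.114  1.468  1.449]
shift [-0.273   0.2598 -0.0113] turn -0.0076 cur yaw 84.57 tcp [0.2788 0.0052 0.2601] tilt z [ 0.0153  0.0174 -0.9997]
```

>>> {"method": "servo_tool", "body": {"moves": [[0.03,0.025,-0.01,0,0],[0.03,0.025,-0.01,0,0],[0.03,0.025,-0.01,0,0]]}}

```text
t: 25.9
eef_pos: [0.2696, 0.0116, 0.2513]
eef_rot: [-0.006, 0.026, 1.0, 0.014]
contact_force: [-0.0, 1.2, -0.4]
opening: 0.037
gripper_force: 45.0
```

```bash
python3 - <<'E'
from h import *
s=arm.get_state();print(s["qpos"].round(3)); go(.45,.15,.28,85)
E
```

```text
[ 0.227 -0.498 -0.269  2.162 -0.157  1.476  1.526]
shift [-0.1727  0.1483 -0.0268] turn 0.0355 cur yaw 87.03 tcp [0.2696 0.0116 0.2513] tilt z [-0.0114  0.0287 -0.9995]
```

>>> {"method": "servo_tool", "body": {"moves": [[0.03,-0.05,0,-0.03,0],[0.03,-0.1,0.05,-0.03,0],[0.03,-0.15,0.1,-0.03,0],[0.03,-0.17,0.15,-0.03,0],[0.03,-0.17,0.15,-0.03,0],[0.03,-0.17,0.15,-0.03,0]]}}

```text
t: 26.5
eef_pos: [0.4517, 0.1476, 0.2804]
eef_rot: [-0.008, 0.034, 0.999, 0.015]
contact_force: [-1.5, -0.0, -1.5]
opening: 0.0376
gripper_force: 45.0
```

```bash
python3 - <<'E'
from h import *
s=arm.get_state();print(s["qpos"].round(3)); go(.575,.2376,.26,-6.5)
E
```

```text
[ 0.162  0.006 -0.545  1.719 -0.03   1.421  1.125]
shift [-0.1173  0.0975  0.0212] turn -1.5249 cur yaw 86.13 tcp [0.4517 0.1476 0.2804] tilt z [-0.0151  0.0295 -0.9994]
```

>>> {"method": "servo_tool", "body": {"moves": [[0.03,0,0,0,0.15],[0.03,0,0,0,0.3],[0.03,0,0,0,0.45],[0.03,0,0,0,0.6],[0.03,0,0,0,0.75],[0.03,0,0,0,0.9],[0.03,0,0,0,1.05],[0.03,0,0,0,1.2]]}}

```text
t: 27.3
eef_pos: [0.4501, 0.1421, 0.2817]
eef_rot: [-0.013, 0.597, 0.802, 0.007]
contact_force: [0.7, -0.5, -1.7]
opening: 0.0376
gripper_force: 45.0
```

```bash
python3 - <<'E'
from h import *
s=arm.get_state();print(s["qpos"].round(3)); go(.575,.2376,.26,-6.5)
E
```

```text
[ 0.168 -0.004 -0.541  1.725 -0.031  1.423 -0.077]
shift [0.055  0.1472 0.0225] turn 0.4048 cur yaw 16.69 tcp [0.4501 0.1421 0.2817] tilt z [-0.0126  0.0257 -0.9996]
```

>>> {"method": "servo_tool", "body": {"moves": [[0.03,0.02,0.05,0,0.14],[0.03,0.04,0.1,0,0.28],[0.03,0.055,0.147,0.01,0.404],[0.03,0.055,0.147,0.02,0.404],[0.03,0.055,0.147,0.02,0.404],[0.03,0.055,0.147,0.02,0.404]]}}

```text
t: 27.9
eef_pos: [0.5736, 0.2374, 0.2624]
eef_rot: [-0.014, 0.743, 0.669, 0.003]
contact_force: [-0.5, -1.2, -1.2]
opening: 0.0373
gripper_force: 45.0
```

```bash
python3 - <<'E'
from h import *
s=arm.get_state();print(s["qpos"].round(3),s["opening"]); go(.575,.2376,.12,-6.5)
im=arm.camera("top")[:,:,::-1]; cv2.imwrite("pics/top5.png",im); c=arm.calibration("wrist"); cv2.imwrite("pics/w5.png",arm.camera("wrist")[:,:,::-1]); np.save("cw5",np.r_[c["R"],[c["t"]]])
E
```

```text
[-0.02   0.362 -0.567  1.384  0.164  1.448 -0.683] 0.037284896751914626
shift [-0.003   0.0037  0.1424] turn 0.008 cur yaw -6.04 tcp [0.5736 0.2374 0.2624] tilt z [-0.0136  0.0251 -0.9996]
```

View pics/w5.png

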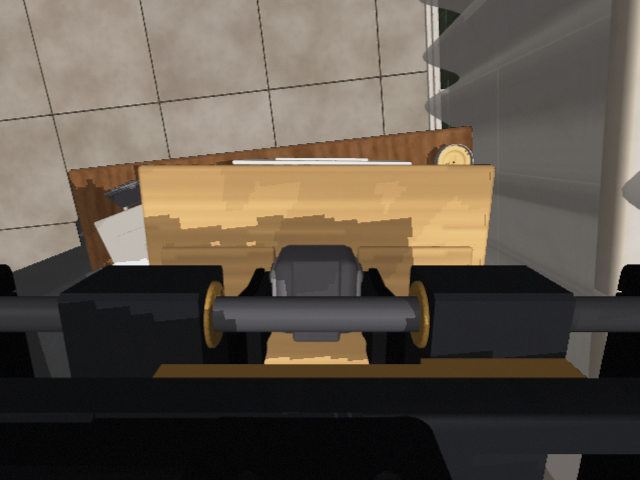

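The lid is held square, with its far edge at row 166 and corners at columns 140 and 494. That matches the earlier view, so it hasn't slipped. I'll compute the lid's offset in the tool frame.

```bash
python3 - <<'E'
from h import *
m=np.load("cw5.npy"); K=arm.calibration("wrist")["intrinsics"]; p,R=tool()
Rc,t=m[:3],m[3]; C=-Rc.T@t
o=R.T@(C-p); print("cam in tool",o.round(4))
for off in(.008,.011,.014):
  for px in[(140,166),(494,166)]:
    d=R.T@(Rc.T@np.array([(px[0]-K[0,2])/K[0,0],(px[1]-K[1,2])/K[1,1],1])); # plane tool z = -? plate top below TCP by off
    for_=o+d*((off-o[2])/d[2]); print(off,for_.round(4))
E
```

```text
cam in tool [ 0.0659 -0.     -0.1609]
0.008 [ 0.0555 -0.0786  0.008 ]
0.008 [0.0556 0.0789 0.008 ]
0.011 [ 0.0553 -0.08    0.011 ]
0.011 [0.0555 0.0803 0.011 ]
0.014 [ 0.0551 -0.0814  0.014 ]
0.014 [0.0553 0.0817 0.014 ]
```

>>> {"method": "servo_tool", "body": {"moves": [[0.03,-0.0015,0.0022,0.05,0.008],[0.03,-0.0015,0.0022,0.1,0.008],[0.03,-0.0015,0.0022,0.14,0.008],[0.03,-0.0015,0.0022,0.15,0.008],[0.03,-0.0015,0.0022,0.15,0.008]]}}

```text
t: 28.5
eef_pos: [0.5738, 0.2391, 0.1126]
eef_rot: [-0.013, 0.746, 0.665, 0.003]
contact_force: [-0.0, 0.8, -1.0]
opening: 0.0372
gripper_force: 45.0
```

```bash
python3 - <<'E'
from h import *
go(.575,.236,.095,-6.5)
E
```

```text
shift [-0.0034  0.0019  0.0175] turn -0.0009 cur yaw -6.55 tcp [0.5738 0.2391 0.1126] tilt z [-0.0134  0.0239 -0.9996]
```

>>> {"method": "servo_tool", "body": {"moves": [[0.03,-0.0032,0.0016,0.002,0],[0.03,-0.0032,0.0016,0.002,0],[0.03,-0.0034,0.0018,0.006,0],[0.03,-0.0036,0.002,0.01,0],[0.03,-0.0037,0.002,0.013,0],[0.03,-0.0037,0.002,0.013,0]]}}

```text
t: 29.1
eef_pos: [0.5752, 0.2362, 0.0984]
eef_rot: [-0.014, 0.746, 0.666, 0.003]
contact_force: [-0.2, -0.1, -1.3]
opening: 0.0373
gripper_force: 45.0
```

>>> {"method": "servo_tool", "body": {"moves": [[0.03,0,0,0.003,0],[0.03,0,0,0.005,0],[0.03,0,0,0.007,0],[0.03,0,0,0.007,0]]}}

```text
t: 29.5
eef_pos: [0.5754, 0.2367, 0.0922]
eef_rot: [-0.013, 0.746, 0.666, 0.003]
contact_force: [-0.3, 0.5, 1.9]
opening: 0.0373
gripper_force: 45.0
```

>>> {"method": "servo_tool", "body": {"moves": [[0.03,0,0,0.002,0],[0.03,0,0,0.002,0],[0.03,0,0,0.004,0],[0.03,0,0,0.004,0]]}}

```text
t: 29.9
eef_pos: [0.5756, 0.2371, 0.0907]
eef_rot: [-0.013, 0.746, 0.666, 0.004]
contact_force: [-10.0, -3.5, 23.0]
opening: 0.0374
gripper_force: 45.2
```

>>> {"method": "servo_tool", "body": {"moves": [[0.03,0,0,0.001,0],[0.03,0,0,0.001,0],[0.045,0,0,0.001,0],[0.087,0,0,0.0,0],[0.087,0,0,0.0,0],[0.087,0,0,0.0,0],[0.087,0,0,0,0],[0.087,0,0,0,0]]}}

```text
t: 30.7
eef_pos: [0.5753, 0.2363, 0.0878]
eef_rot: [-0.013, 0.746, 0.666, 0.003]
contact_force: [-0.4, 0.5, 0.0]
opening: 0.0774
gripper_force: 0.0
```

>>> {"method": "servo_tool", "body": {"moves": [[0.087,0,0,-0.03,0],[0.087,0,0,-0.07,0],[0.087,0,0,-0.12,0],[0.087,0,0,-0.17,0],[0.087,-0.05,-0.05,-0.2,0],[0.087,-0.1,-0.1,-0.2,0],[0.087,-0.15,-0.15,-0.2,0],[0.087,-0.15,-0.15,-0.2,0]]}}

```text
t: 31.5
eef_pos: [0.4232, 0.109, 0.2861]
eef_rot: [-0.013, 0.746, 0.665, 0.003]
contact_force: [0.2, -1.2, 0.8]
opening: 0.0871
gripper_force: 0.0
```

```bash
python3 - <<'E'
from h import *
print(arm.get_state()["qpos"].round(2)); go(.392,.19,.3,14)
cv2.imwrite("pics/scene5.png",arm.camera("scene")[:,:,::-1]);cv2.imwrite("pics/top6.png",arm.camera("top")[:,:,::-1])
c=arm.calibration("wrist");cv2.imwrite("pics/w6.png",arm.camera("wrist")[:,:,::-1]); np.save("cw6",np.r_[c["R"],[c["t"]]])
a=cv2.imread("pics/scene5.png")[220:420,120:400]; b=cv2.imread("pics/w6.png")[:280]
o=np.zeros((600,800,3),np.uint8); o[:300,:420]=cv2.resize(a,(420,300),interpolation=cv2.INTER_CUBIC); o[310:590,:640]=b; cv2.imwrite("pics/m6.png",o)
E
```

```text
[ 0.24 -0.09 -0.53  1.79 -0.07  1.44 -0.39]
shift [ 0.0772 -0.0405 -0.0115] turn -0.3587 cur yaw -6.55 tcp [0.4232 0.109  0.2861] tilt z [-0.0127  0.0247 -0.9996]
```

View pics/m6.png

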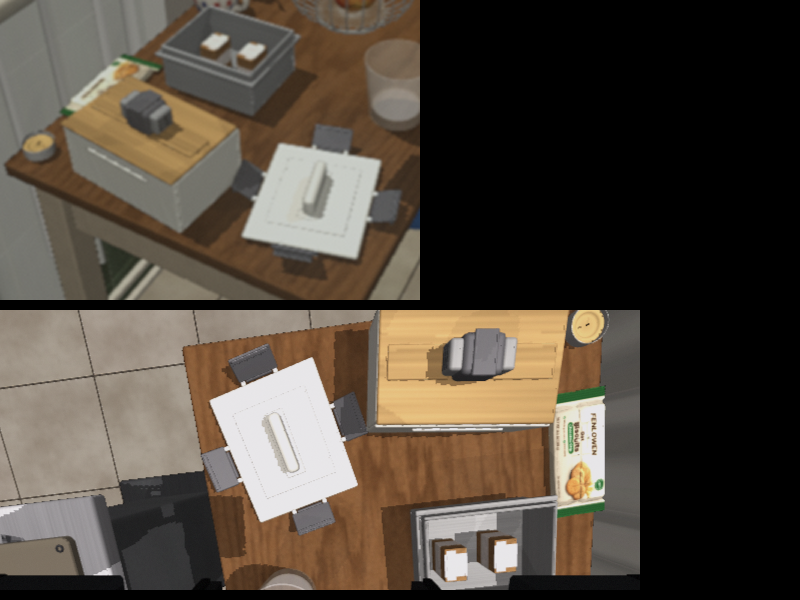

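The lid sits flush on the keeper with both buttons out. The lunch lid is where it was, with its rib in the wrist picture at about (283,132) and corners (313,48),(356,172),(262,211),(211,90).

```bash
python3 - <<'E'
from h import *
m=np.load("cw6.npy"); c=dict(intrinsics=arm.calibration("wrist")["intrinsics"],R=m[:3],t=m[3])
def q(name,pts,z):
    w=ray(c,pts,z)[:,:2]; e=w[3]-w[0]+w[2]-w[1]; print(name,w.mean(0).round(4),(np.linalg.norm(e)/2).round(4),(np.linalg.norm(w[1]-w[0]+w[2]-w[3])/2).round(4),(np.degrees(np.arctan2(e[1],e[0]))%180).round(2))
q("lid",[(211,90),(313,48),(356,172),(262,211)],.011)
im=cv2.imread("pics/w6.png");hsv=cv2.cvtColor(im,cv2.COLOR_BGR2HSV)
mk=np.zeros(im.shape[:2],np.uint8); r=(slice(40,220),slice(205,362)); mk[r]=(hsv[r][...,1]<40)&(hsv[r][...,2]>185)
mk=cv2.morphologyEx(mk,cv2.MORPH_OPEN,np.ones((7,7)));print(rect(c,mk,.011)[:3])
q("rib",[(263,106),(276,102),(299,159),(286,163)],.035)
# box rim brightness profile along row 225 and col 490
g=cv2.cvtColor(im,cv2.COLOR_BGR2GRAY)
print("row225",[(i,int(g[225,i])) for i in list(range(408,436,1))]);print("row225r",[(i,int(g[225,i])) for i in range(540,566)])
print("col490",[(i,int(g[i,490])) for i in range(182,212)])
E
```

```text
lid [0.393  0.1917] 0.143 0.1202 104.05
(array([392.1, 191.1]), (148.6, 125.4), -74.92)
rib [0.3903 0.1907] 0.0634 0.0146 104.91
row225 [(408, 59), (409, 56), (410, 56), (411, 60), (412, 63), (413, 63), (414, 60), (415, 60), (416, 84), (417, 141), (418, 180), (419, 165), (420, 118), (421, 105), (422, 76), (423, 62), (424, 79), (425, 119), (426, 159), (427, 177), (428, 180), (429, 192), (430, 193), (431, 192), (432, 192), (433, 193), (434, 192), (435, 192)]
row225r [(540, 61), (541, 62), (542, 63), (543, 62), (544, 65), (545, 63), (546, 63), (547, 62), (548, 63), (549, 63), (550, 64), (551, 63), (552, 80), (553, 119), (554, 139), (555, 148), (556, 138), (557, 92), (558, 91), (559, 91), (560, 91), (561, 92), (562, 94), (563, 93), (564, 92), (565, 91)]
col490 [(182, 83), (183, 83), (184, 73), (185, 55), (186, 52), (187, 54), (188, 53), (189, 54), (190, 64), (191, 68), (192, 107), (193, 171), (194, 192), (195, 187), (196, 180), (197, 147), (198, 88), (199, 70), (200, 154), (201, 186), (202, 164), (203, 139), (204, 187), (205, 198), (206, 193), (207, 191), (208, 193), (209, 189), (210, 185), (211, 191)]
```

```bash
python3 - <<'E'
from h import *
m=np.load("cw6.npy"); c=dict(intrinsics=arm.calibration("wrist")["intrinsics"],R=m[:3],t=m[3])
im=cv2.imread("pics/w6.png"); g=cv2.cvtColor(im,cv2.COLOR_BGR2GRAY).astype(int)
# outer edge rail on far(+y) side at several columns, fit yaw
pts=[]
for u in range(440,545,8):
    for v in range(180,205):
        if g[v,u]<125<=g[v+1,u]: pts.append((u,v+(125-g[v,u])/(g[v+1,u]-g[v,u])));break
w=ray(c,pts,.056)[:,:2]; k=np.polyfit(w[:,0],w[:,1],1); print("rail +y: yaw",np.degrees(np.arctan(k[0])),"y at .5925",np.polyval(k,.5925)-.062)
a,b=ray(c,[(424.5,225),(557,225)],.066)[:,:2]; print(a,b,(a+b)/2,b-a); print(ray(c,[(416.5,225)],.056)[0]+[.074,0,0], ray(c,[(490,199.5)],.066)[0]-[0,.056,0])
go(.392,.191,.3,14.7)
E
```

```text
rail +y: yaw -0.17717228201625673 y at .5925 0.04253162794911319
[0.52894527 0.07971572] [0.66480298 0.06397403] [0.59687413 0.07184487] [ 0.1358577  -0.01574169]
[0.59703278 0.0783862  0.056     ] [0.5966424  0.04264143 0.066     ]
shift [ 0.0789 -0.0412 -0.0108] turn -0.374 cur yaw -6.73 tcp [0.4236 0.1081 0.287 ] tilt z [-0.0104  0.0223 -0.9997]
```

>>> {"method": "servo_tool", "body": {"moves": [[0.05,0.079,-0.041,0,-0.374],[0.05,0.079,-0.041,0,-0.374],[0.05,0.079,-0.041,0.05,-0.374],[0.05,0.079,-0.041,0.1,-0.374],[0.05,0.079,-0.041,0.14,-0.374],[0.05,0.079,-0.041,0.14,-0.374],[0.05,0.079,-0.041,0.14,-0.374]], "force": 40}}

```text
t: 32.35
eef_pos: [0.3915, 0.1974, 0.1496]
eef_rot: [-0.013, 0.609, 0.793, 0.006]
contact_force: [0.8, 0.7, 0.9]
opening: 0.051
gripper_force: 0.0
```

```bash
python3 - <<'E'
from h import *
go(.392,.191,.016,14.7)
c=arm.calibration("wrist"); im=arm.camera("wrist")[:,:,::-1]; cv2.imwrite("pics/w7.png",im); hsv=cv2.cvtColor(im,cv2.COLOR_BGR2HSV)
c2=arm.calibration("top"); t=arm.camera("top")[:,:,::-1]; cv2.imwrite("pics/top7.png",t); g=cv2.cvtColor(t,cv2.COLOR_BGR2GRAY)
print(proj(c,[[.392,.191,.011]]))
for v in range(195,240,10): print("row",v,[int(x) for x in g[v,258:276]],[int(x) for x in g[v,318:336]])
E
```

```text
shift [-0.0101 -0.0003  0.1334] turn 0.0043 cur yaw 14.95 tcp [0.3915 0.1974 0.1496] tilt z [-0.014   0.0253 -0.9996]
[[316.35069028 237.00575975]]
row 195 [111, 108, 110, 110, 108, 122, 153, 179, 175, 163, 147, 108, 103, 119, 127, 129, 129, 127] [127, 126, 150, 174, 185, 189, 175, 144, 124, 120, 121, 120, 119, 116, 118, 118, 120, 118]
row 205 [119, 119, 118, 120, 118, 118, 129, 159, 181, 180, 168, 148, 123, 155, 184, 189, 192, 189] [190, 181, 162, 157, 173, 179, 187, 178, 155, 133, 130, 129, 125, 126, 125, 123, 117, 112]
row 215 [119, 120, 121, 118, 119, 118, 119, 137, 165, 184, 184, 174, 147, 124, 159, 189, 194, 195] [189, 189, 185, 167, 155, 174, 184, 188, 179, 151, 122, 112, 115, 115, 117, 117, 116, 116]
row 225 [121, 120, 120, 121, 120, 121, 121, 126, 145, 167, 180, 182, 171, 147, 128, 161, 188, 194] [187, 188, 190, 184, 165, 153, 168, 180, 187, 180, 154, 118, 98, 97, 103, 101, 106, 103]
row 235 [118, 119, 120, 118, 115, 115, 116, 117, 126, 154, 176, 173, 168, 160, 131, 129, 164, 186] [187, 187, 187, 188, 184, 165, 147, 158, 170, 177, 181, 163, 132, 120, 117, 120, 119, 119]
```

>>> {"method": "servo_tool", "body": {"moves": [[0.05,-0.01,0,0.05,0],[0.05,-0.01,0,0.1,0],[0.05,-0.01,0,0.125,0],[0.05,-0.01,0,0.133,0],[0.05,-0.01,0,0.133,0],[0.005,-0.01,0,0.133,0],[0.005,-0.01,0,0.133,0],[0.005,-0.01,0,0.133,0]]}}

```text
t: 33.25
eef_pos: [0.3931, 0.1904, 0.0168]
eef_rot: [-0.012, 0.61, 0.793, 0.007]
contact_force: [0.1, -0.9, 0.7]
opening: 0.0331
gripper_force: 0.0
```

>>> {"method": "servo_tool", "body": {"moves": [[0.005,0,0,0,0],[0.005,0,0,0,0],[0.005,0,0,0,0]]}}

```text
t: 33.55
eef_pos: [0.3922, 0.1901, 0.0158]
eef_rot: [-0.012, 0.61, 0.793, 0.006]
contact_force: [-1.7, -0.4, 3.4]
opening: 0.0137
gripper_force: 40.0
```

>>> {"method": "servo_tool", "body": {"moves": [[0.005,0,0,-0.02,0],[0.005,0,0,-0.06,0],[0.005,0,0,-0.11,0],[0.005,0,0,-0.16,-0.14],[0.005,0,0,-0.2,-0.28],[0.005,0,0,-0.22,-0.42],[0.005,0,0,-0.22,-0.56],[0.005,0,0,-0.22,-0.7]]}}

```text
t: 34.35
eef_pos: [0.3949, 0.1847, 0.2359]
eef_rot: [-0.009, 0.298, 0.954, 0.01]
contact_force: [-0.0, -0.1, -2.7]
opening: 0.0136
gripper_force: 40.0
```

```bash
python3 - <<'E'
from h import *
print(arm.get_state()["qpos"].round(2),arm.get_state()["opening"]);go(.595,.043,.2,89)
E
```

```text
[ 0.14 -0.07 -0.62  1.88 -0.07  1.33  0.5 ] 0.01364544889201229
shift [-0.2459 -0.0032  0.03  ] turn -0.5879 cur yaw 55.31 tcp [0.3949 0.1847 0.2359] tilt z [-0.0121  0.0243 -0.9996]
```

>>> {"method": "servo_tool", "body": {"moves": [[0.005,-0.05,0,0,-0.14],[0.005,-0.1,0,0,-0.28],[0.005,-0.15,0,0,-0.42],[0.005,-0.2,-0.002,0,-0.56],[0.005,-0.246,-0.003,0.02,-0.588],[0.005,-0.246,-0.003,0.03,-0.588],[0.005,-0.246,-0.003,0.03,-0.588],[0.005,-0.246,-0.003,0.03,-0.588]]}}

```text
t: 35.15
eef_pos: [0.5936, 0.0432, 0.1995]
eef_rot: [-0.007, 0.011, 1.0, 0.012]
contact_force: [-0.7, 0.2, -1.6]
opening: 0.0137
gripper_force: 40.0
```

```bash
python3 - <<'E'
from h import *
print(arm.get_state()["qpos"].round(2),arm.get_state()["opening"]);go(.595,.043,.11,89)
# refine box x,y from top7: outer rail (z .056) and inner edges, sub-pixel midpoints
c=arm.calibration("top"); g=cv2.cvtColor(cv2.imread("pics/top7.png"),cv2.COLOR_BGR2GRAY).astype(int)
for u in (285,300,315): print(u,[int(x) for x in g[166:190,u]],[int(x) for x in g[236:256,u]])
w=arm.camera("wrist")[:,:,::-1]; cw=arm.calibration("wrist"); cv2.imwrite("pics/w8.png",w); np.save("cw8",np.r_[cw["R"],[cw["t"]]])
E
```

```text
[ 0.26  0.33 -0.48  1.54  0.13  1.31  1.31] 0.013664264865668898
shift [-0.0027 -0.0023  0.0894] turn -0.0044 cur yaw 88.75 tcp [0.5936 0.0432 0.1995] tilt z [-0.0138  0.025  -0.9996]
285 [115, 119, 116, 111, 114, 114, 115, 113, 113, 115, 133, 151, 153, 129, 106, 98, 98, 98, 98, 99, 98, 98, 106, 123] [192, 191, 193, 186, 174, 164, 139, 117, 139, 170, 153, 117, 97, 92, 84, 79, 81, 84, 85, 89]
300 [120, 115, 116, 119, 115, 113, 108, 113, 137, 173, 180, 162, 129, 102, 100, 96, 98, 96, 99, 99, 96, 105, 121, 124] [97, 119, 138, 159, 161, 134, 118, 135, 143, 123, 103, 94, 86, 89, 90, 91, 89, 89, 86, 87]
315 [118, 118, 120, 117, 122, 123, 128, 141, 159, 168, 144, 106, 96, 91, 89, 91, 89, 92, 89, 93, 113, 123, 129, 131] [183, 176, 171, 144, 117, 126, 136, 129, 111, 98, 92, 88, 90, 89, 88, 90, 89, 90, 88, 88]
```

```bash
python3 - <<'E'
from h import *
c=arm.calibration("top"); g=cv2.cvtColor(cv2.imread("pics/top7.png"),cv2.COLOR_BGR2GRAY).astype(int)
for u,a,b in((285,179.2,242.),(300,178.,241.2),(315,176.5,239.4)):
    p,q=ray(c,[(u,a),(u,b)],.066); print((p[0]-q[0]).round(4),((p[0]+q[0])/2+.002).round(4),p[1].round(3))
# y: rows: left rail outer half-rise, right rail outer half-fall at z .056
for v,l,r in((205,264.8,326.3),(215,265.8,327.1),(225,266.8,328.3)):
    p,q=ray(c,[(l,v),(r,v)],.056); print("y",(p[1]-q[1]).round(4),((p[1]+q[1])/2).round(4),p[0].round(3))
E
```

```text
0.131 0.5976 0.06
0.1318 0.5965 0.029
0.1313 0.5968 -0.001
y 0.1245 0.0439 0.614
y 0.1236 0.0441 0.593
y 0.1235 0.0439 0.571
```

>>> {"method": "servo_tool", "body": {"moves": [[0.005,-0.004,0,0.04,-0.013],[0.005,-0.005,-0.002,0.08,-0.013],[0.005,-0.005,-0.002,0.1,-0.013],[0.005,-0.005,-0.002,0.1,-0.013],[0.005,-0.005,-0.002,0.1,-0.013]]}}

```text
t: 35.7
eef_pos: [0.5983, 0.0432, 0.1012]
eef_rot: [-0.006, 0.004, 1.0, 0.012]
contact_force: [-0.7, -0.6, -1.7]
opening: 0.0134
gripper_force: 40.0
```

```bash
python3 - <<'E'
from h import *
go(.5975,.0434,.08,89.5)
E
```

```text
shift [ 0.0006 -0.0003  0.0212] turn -0.0003 cur yaw 89.48 tcp [0.5983 0.0432 0.1012] tilt z [-0.011   0.0245 -0.9996]
```

>>> {"method": "servo_tool", "body": {"moves": [[0.005,0.0006,-0.0003,0.01,0],[0.005,0.0006,-0.0003,0.016,0],[0.005,0.0006,-0.0003,0.021,0],[0.005,0.0006,-0.0003,0.023,0],[0.005,0.0006,-0.0003,0.023,0]]}}

```text
t: 36.2
eef_pos: [0.5973, 0.0426, 0.0769]
eef_rot: [-0.006, 0.005, 1.0, 0.012]
contact_force: [-0.4, -0.3, 2.7]
opening: 0.0138
gripper_force: 40.0
```

>>> {"method": "servo_tool", "body": {"moves": [[0.005,0,0,0.002,0],[0.005,0,0,0.002,0],[0.005,0,0,0.003,0],[0.005,0,0,0.003,0]]}}

```text
t: 36.6
eef_pos: [0.5974, 0.0429, 0.0757]
eef_rot: [-0.006, 0.005, 1.0, 0.012]
contact_force: [-7.9, -1.1, 20.2]
opening: 0.0137
gripper_force: 40.3
```

>>> {"method": "servo_tool", "body": {"moves": [[0.05,0,0,0,0],[0.05,0,0,0,0],[0.05,0,0,0,0],[0.05,0,0,-0.03,0],[0.05,0,0,-0.07,0],[0.0,0,0,-0.09,0],[0.0,0,0,-0.09,0],[0.0,0,0,-0.09,0]], "force": 20}}

```text
t: 37.4
eef_pos: [0.5981, 0.0404, 0.163]
eef_rot: [-0.006, 0.005, 1.0, 0.012]
contact_force: [-0.8, 0.4, -1.8]
opening: 0.0331
gripper_force: 0.0
```

```bash
python3 - <<'E'
from h import *
go(.503,.043,.13,89.5)
c=arm.calibration("top"); print("juice",ray(c,[(392,155),(380,128),(405,128)],.0),ray(c,[(380,124),(405,122),(407,138),(383,141)],.195))
print("sill",ray(c,[(200,110)],0),ray(c,[(200,110)],.1), "basket rim", ray(c,[(356,230),(410,281),(464,230),(410,180)],.175))
im=arm.camera("top")[:,:,::-1]; cv2.imwrite("pics/top8.png",im)
E
```

```text
shift [0.0947 0.0008 0.0343] turn -0.0015 cur yaw 89.41 tcp [0.5981 0.0404 0.163 ] tilt z [-0.0128  0.0243 -0.9996]
juice [[ 0.71556128 -0.17468679  0.        ]
 [ 0.78101651 -0.15669827  0.        ]
 [ 0.77521674 -0.21135908  0.        ]] [[ 0.70313143 -0.12778374  0.195     ]
 [ 0.70221    -0.1740994   0.195     ]
 [ 0.67050127 -0.17345846  0.195     ]
 [ 0.66929858 -0.12901548  0.195     ]]
sill [[0.86582716 0.23517098 0.        ]] [[0.81472459 0.21757828 0.1       ]] basket rim [[ 0.51245496 -0.06194062  0.175     ]
 [ 0.41013479 -0.145876    0.175     ]
 [ 0.49214852 -0.25526129  0.175     ]
 [ 0.59629657 -0.17168084  0.175     ]]
```

>>> {"method": "servo_tool", "body": {"moves": [[0.0,0.05,0.002,0,0],[0.0,0.095,0.002,0.02,0],[0.0,0.095,0.002,0.035,0],[0.0,0.095,0.002,0.035,0],[0.0,0.095,0.002,0.035,0]]}}

```text
t: 37.95
eef_pos: [0.5031, 0.0442, 0.1295]
eef_rot: [-0.007, 0.005, 1.0, 0.012]
contact_force: [0.4, 0.2, 1.2]
opening: 0.0008
gripper_force: 0.0
```

```bash
python3 - <<'E'
from h import *
go(.503,.043,.044,89.5)
E
```

```text
shift [-0.001  -0.0033  0.0855] turn -0.0016 cur yaw 89.41 tcp [0.5031 0.0442 0.1295] tilt z [-0.0133  0.0247 -0.9996]
```

>>> {"method": "servo_tool", "body": {"moves": [[0.0,-0.001,-0.002,0.03,0],[0.0,-0.001,-0.002,0.05,0],[0.0,-0.001,-0.003,0.065,0],[0.0,-0.001,-0.003,0.078,0],[0.0,-0.001,-0.003,0.086,0],[0.0,-0.001,-0.003,0.086,0]]}}

```text
t: 38.55
eef_pos: [0.5028, 0.0434, 0.0429]
eef_rot: [-0.007, 0.005, 1.0, 0.012]
contact_force: [-0.2, -0.1, 0.3]
opening: 0.0002
gripper_force: 0.0
```

>>> {"method": "servo_tool", "body": {"moves": [[0.0,-0.004,0,0,0],[0.0,-0.008,0,0,0],[0.0,-0.009,0,0,0],[0.0,-0.009,0,0,0]]}}

```text
t: 38.95
eef_pos: [0.5079, 0.0432, 0.0436]
eef_rot: [-0.011, 0.005, 1.0, 0.011]
contact_force: [-23.4, -0.9, 17.4]
opening: 0.0005
gripper_force: 11.7
```

>>> {"method": "servo_tool", "body": {"moves": [[0.0,0.016,0,0,0],[0.0,0.018,0,0,0],[0.0,0.018,0,-0.05,0],[0.0,0.018,0,-0.1,0],[0.0,0.0,0,-0.13,0],[0.0,-0.05,0,-0.13,0],[0.0,-0.1,0,-0.13,0],[0.0,-0.15,0,-0.13,0]]}}

```text
t: 39.75
eef_pos: [0.6663, 0.0377, 0.1726]
eef_rot: [-0.005, 0.006, 1.0, 0.012]
contact_force: [0.8, 0.8, 1.3]
opening: 0.0004
gripper_force: 0.0
```

```bash
python3 - <<'E'
from h import *
go(.690,.043,.13,89.5)
im=arm.camera("wrist")[:,:,::-1]; cv2.imwrite("pics/w9.png",im); cv2.imwrite("pics/scene9.png",arm.camera("scene")[:,:,::-1])
E
```

```text
shift [-0.0241  0.0046  0.0425] turn -0.0029 cur yaw 89.34 tcp [0.6663 0.0377 0.1726] tilt z [-0.0099  0.0237 -0.9997]
```

>>> {"method": "servo_tool", "body": {"moves": [[0.0,-0.03,0,0,0],[0.0,-0.03,0,0,0],[0.0,-0.03,0,0,0]]}}

```text
t: 40.15
eef_pos: [0.6936, 0.0384, 0.1711]
eef_rot: [-0.006, 0.005, 1.0, 0.012]
contact_force: [0.7, 0.5, 0.6]
opening: 0.0004
gripper_force: 0.0
```

```bash
python3 - <<'E'
from h import *
go(.690,.043,.13,89.5)
E
```

```text
shift [0.0031 0.0036 0.0413] turn -0.0016 cur yaw 89.41 tcp [0.6936 0.0384 0.1711] tilt z [-0.0125  0.0247 -0.9996]
```

>>> {"method": "servo_tool", "body": {"moves": [[0.0,0.0017,0.0015,0.04,0],[0.0,0.0017,0.0015,0.07,0],[0.0,0.0017,0.0015,0.09,0],[0.0,0.0017,0.0015,0.105,0],[0.0,0.0017,0.0015,0.118,0],[0.0,0.0017,0.0015,0.128,0],[0.0,0.0017,0.0015,0.128,0]]}}

```text
t: 40.85
eef_pos: [0.6891, 0.0428, 0.0423]
eef_rot: [-0.007, 0.005, 1.0, 0.012]
contact_force: [0.2, 1.1, 0.5]
opening: 0.0002
gripper_force: 0.2
```

>>> {"method": "servo_tool", "body": {"moves": [[0.0,0.004,0,0,0],[0.0,0.007,0,0,0],[0.0,0.009,0,0,0],[0.0,0.009,0,0,0]]}}

```text
t: 41.25
eef_pos: [0.6866, 0.0429, 0.0451]
eef_rot: [0.0, 0.005, 1.0, 0.013]
contact_force: [28.4, 2.1, -15.3]
opening: 0.0003
gripper_force: 13.8
```

>>> {"method": "servo_tool", "body": {"moves": [[0.0,-0.014,0,0,0],[0.0,-0.016,0,0,0],[0.0,-0.016,0,-0.05,0.14],[0.0,-0.016,0,-0.1,0.28],[0.0,-0.01,0,-0.15,0.42],[0.0,0.03,0.03,-0.15,0.56],[0.0,0.07,0.06,-0.15,0.7],[0.0,0.1,0.08,-0.15,0.84]]}}

```text
t: 42.05
eef_pos: [0.5807, 0.1229, 0.1973]
eef_rot: [-0.011, 0.414, 0.91, 0.009]
contact_force: [-0.3, 0.3, 1.0]
opening: 0.0003
gripper_force: 0.0
```

```bash
python3 - <<'E'
from h import *
go(.597,.1245,.16,-.5)
E
```

```text
shift [-0.0105  0.0131  0.0371] turn 0.7259 cur yaw 41.09 tcp [0.5807 0.1229 0.1973] tilt z [-0.0128  0.0252 -0.9996]
```

>>> {"method": "servo_tool", "body": {"moves": [[0.0,-0.0105,0.013,0,0.14],[0.0,-0.0105,0.013,0,0.28],[0.0,-0.0105,0.013,0,0.42],[0.0,-0.0105,0.013,0,0.56],[0.0,-0.0105,0.013,0.03,0.7],[0.0,-0.0105,0.013,0.037,0.726],[0.0,-0.0105,0.013,0.037,0.726],[0.0,-0.0105,0.013,0.037,0.726]]}}

```text
t: 42.85
eef_pos: [0.5999, 0.122, 0.1602]
eef_rot: [-0.013, 0.708, 0.706, 0.004]
contact_force: [0.3, -0.8, 0.4]
opening: 0.0003
gripper_force: 0.0
```

```bash
python3 - <<'E'
from h import *
go(.597,.1247,.043,-.5)
E
```

```text
shift [-0.0002 -0.0014  0.1172] turn 0.0069 cur yaw -0.1 tcp [0.5999 0.122  0.1602] tilt z [-0.0125  0.0246 -0.9996]
```

>>> {"method": "servo_tool", "body": {"moves": [[0.0,0.001,-0.001,0.04,0],[0.0,0.001,-0.001,0.065,0],[0.0,0.001,-0.001,0.08,0],[0.0,0.0005,-0.001,0.095,0],[0.0,0,-0.001,0.107,0],[0.0,0,-0.001,0.117,0],[0.0,0,-0.001,0.117,0]]}}

```text
t: 43.55
eef_pos: [0.5968, 0.1245, 0.0413]
eef_rot: [-0.014, 0.709, 0.705, 0.003]
contact_force: [0.1, 0.6, -1.5]
opening: 0.0005
gripper_force: 0.3
```

>>> {"method": "servo_tool", "body": {"moves": [[0.0,-0.004,0,0,0],[0.0,-0.007,0,0,0],[0.0,-0.009,0,0,0],[0.0,-0.009,0,0,0]]}}

```text
t: 43.95
eef_pos: [0.5972, 0.1208, 0.0431]
eef_rot: [-0.015, 0.708, 0.706, 0.007]
contact_force: [0.6, 15.2, -2.5]
opening: 0.0004
gripper_force: 7.4
```

>>> {"method": "servo_tool", "body": {"moves": [[0.0,-0.0015,0,0,0],[0.0,-0.0015,0,0,0],[0.0,0.012,0,0,0],[0.0,0.015,0,0,0],[0.0,0.015,0,-0.05,0.1],[0.0,0.015,0,-0.1,0.2],[0.0,0.01,0,-0.14,0.31],[0.0,-0.03,0,-0.15,0.31]]}}

```text
t: 44.75
eef_pos: [0.601, 0.0868, 0.1975]
eef_rot: [-0.013, 0.808, 0.588, 0.006]
contact_force: [0.7, 0.1, 0.3]
opening: 0.0003
gripper_force: 0.0
```

```bash
python3 - <<'E'
from h import *
print(arm.get_state()["qpos"].round(2)); go(.607,-.0455,.16,-18)
E
```

```text
[-0.04  0.32 -0.2   1.54  0.04  1.29 -0.55]
shift [-0.1249  0.0469  0.0338] turn 0.0017 cur yaw -17.91 tcp [0.601  0.0868 0.1975] tilt z [-0.0047  0.0278 -0.9996]
```

>>> {"method": "servo_tool", "body": {"moves": [[0.0,-0.05,0.015,0,0],[0.0,-0.1,0.035,0,0],[0.0,-0.125,0.047,0,0],[0.0,-0.125,0.047,0.02,0],[0.0,-0.125,0.047,0.034,0],[0.0,-0.125,0.047,0.034,0]]}}

```text
t: 45.35
eef_pos: [0.6031, -0.0499, 0.1519]
eef_rot: [-0.015, 0.809, 0.588, 0.0]
contact_force: [0.2, 0.7, 0.5]
opening: 0.0003
gripper_force: 0.0
```

```bash
python3 - <<'E'
from h import *
print(arm.get_state()["contact_force"].round(1)); go(.607,-.0427,.042,-18)
E
```

```text
[0.2 0.7 0.5]
shift [0.006  0.004  0.1099] turn -0.0001 cur yaw -18.01 tcp [ 0.6031 -0.0499  0.1519] tilt z [-0.0168  0.0247 -0.9996]
```

>>> {"method": "servo_tool", "body": {"moves": [[0.0,0.006,0.004,0.02,0],[0.0,0.006,0.004,0.04,0],[0.0,0.006,0.004,0.055,0],[0.0,0.006,0.004,0.07,0],[0.0,0.006,0.004,0.08,0],[0.0,0.006,0.004,0.09,0]]}}

```text
t: 45.95
eef_pos: [0.6095, -0.044, 0.0642]
eef_rot: [-0.013, 0.809, 0.587, 0.002]
contact_force: [-0.3, -1.6, 6.6]
opening: 0.0007
gripper_force: 2.7
```

>>> {"method": "servo_tool", "body": {"moves": [[0.0,0,0,0.008,0],[0.0,0,0,0.015,0],[0.0,0,0,0.021,0],[0.0,0,0,0.021,0]]}}

```text
t: 46.35
eef_pos: [0.6082, -0.0431, 0.042]
eef_rot: [-0.014, 0.809, 0.587, 0.001]
contact_force: [-0.9, -0.4, -0.2]
opening: 0.0008
gripper_force: 0.3
```

```bash
python3 - <<'E'
from h import *
print(arm.get_state()["contact_force"].round(1)); go(.607,-.0337,.042,-18)
E
```

```text
[-0.9 -0.4 -0.2]
shift [ 0.0086 -0.004   0.0003] turn -0.0007 cur yaw -18.04 tcp [ 0.6082 -0.0431  0.042 ] tilt z [-0.0145  0.0245 -0.9996]
```

Push inward (+y), then retreat and rise.

>>> {"method": "servo_tool", "body": {"moves": [[0.0,0.004,-0.001,0,0],[0.0,0.007,-0.002,0,0],[0.0,0.009,-0.003,0,0],[0.0,0.009,-0.003,0,0]]}}

```text
t: 46.75
eef_pos: [0.609, -0.036, 0.0435]
eef_rot: [-0.012, 0.81, 0.587, 0.001]
contact_force: [2.6, -8.6, -2.5]
opening: 0.0007
gripper_force: 3.9
```

>>> {"method": "servo_tool", "body": {"moves": [[0.0,-0.008,0.003,0,0],[0.0,-0.014,0.004,0,0],[0.0,-0.014,0.004,-0.04,0],[0.0,-0.014,0.004,-0.09,0],[0.0,-0.014,0.004,-0.14,0],[0.0,-0.01,-0.05,-0.18,0],[0.0,-0.01,-0.1,-0.2,0],[0.0,-0.01,-0.15,-0.22,0]]}}

```text
t: 47.55
eef_pos: [0.486, -0.0083, 0.2574]
eef_rot: [-0.013, 0.809, 0.587, 0.003]
contact_force: [0.0, 0.4, 1.0]
opening: 0.0005
gripper_force: 0.0
```

>>> {"method": "servo_tool", "body": {"moves": [[0.0,0,-0.05,0,0],[0.0,0,-0.08,0,0],[0.0,0,-0.08,0,0],[0.0,0,-0.08,0,0]]}}

```text
t: 47.95
eef_pos: [0.4112, 0.0159, 0.2583]
eef_rot: [-0.013, 0.809, 0.588, 0.003]
contact_force: [0.7, -0.8, 0.0]
opening: 0.0006
gripper_force: 0.0
```

```bash
python3 - <<'E'
from h import *
p,R=tool();print(p); s=arm.camera("scene")[:,:,::-1]; t=arm.camera("top")[:,:,::-1]; w=arm.camera("wrist")[:,:,::-1]
for n,i in zip(("scene","top","wrist"),(s,t,w)): cv2.imwrite(f"pics/{n}10.png",i)
o=np.zeros((600,800,3),np.uint8)
o[:300,:420]=cv2.resize(s[200:360,140:364],(420,300),interpolation=cv2.INTER_CUBIC); o[:300,425:785]=cv2.resize(t[160:270,240:372],(360,300),interpolation=cv2.INTER_CUBIC)
o[305:600,:420]=cv2.resize(w,(420,295)); o[305:600,425:785]=cv2.resize(t[130:380,160:465],(360,295)); cv2.imwrite("pics/m10.png",o)
E
```

```text
[0.41120419 0.01585401 0.25826865]
```

View pics/m10.png

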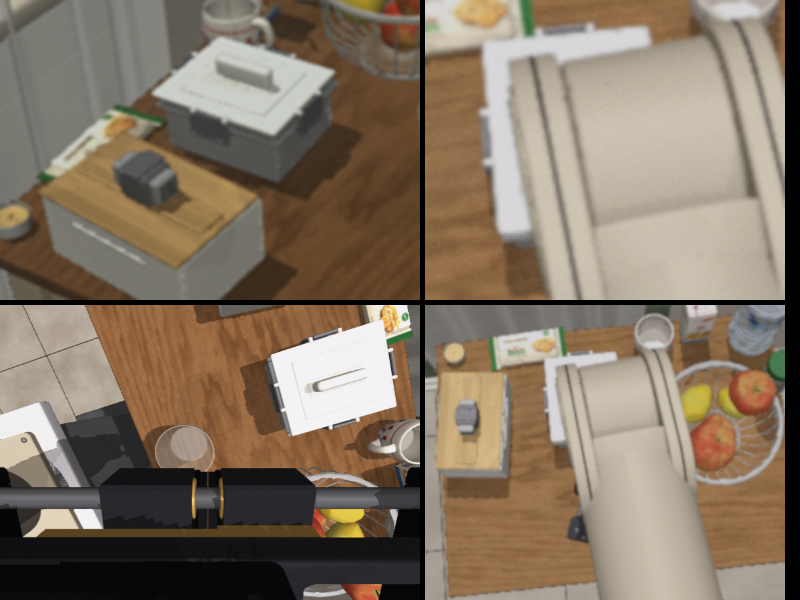

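The last montage shows the lunch lid seated level on the box and the keeper lid closed. All the clips look folded down, and the bystanders are in place. I'll check the −y clip numerically in the same wrist frame, since it got the lightest push.

```bash
python3 - <<'E'
from h import *
c=arm.calibration("wrist"); g=cv2.cvtColor(cv2.imread("pics/wrist10.png"),cv2.COLOR_BGR2GRAY).astype(float)
X=.597;Y=.043
for name,ax,s,h in(("-y",1,-1,.066),("+y",1,1,.066),("-x",0,-1,.078),("+x",0,1,.078)):
    P=lambda r,z,l=0:np.array([X+(s*r if ax==0 else l),Y+(s*r if ax==1 else l),z])
    e=proj(c,[P(h-.004,.071),P(h+.002,.069),P(h+.002,.040),P(h+.010,.041)])
    a=proj(c,[P(h-.02,.071)])[0]; d=proj(c,[P(h+.03,.04)])[0]
    L=np.linalg.norm(d-a); u=(d-a)/L
    prof=[np.mean([g[int(round(q[1])),int(round(q[0]))] for l in(-.012,-.006,0,.006,.012) for q in [a+u*k+proj(c,[P(h,.069,l)])[0]-proj(c,[P(h,.069)])[0]] if 0<=q[1]<480 and 0<=q[0]<640]) for k in range(int(L)+1)]
    print(name,"edge,hinge,shut tip,1.3 tip at",((e-a)@u).round(1),[int(v) for v in prof])
E
```

```text
-y edge,hinge,shut tip,1.3 tip at [16.1 21.9 20.2 27.6] [243, 243, 243, 243, 243, 243, 243, 243, 243, 243, 243, 243, 243, 243, 243, 240, 172, 101, 103, 132, 152, 168, 156, 123, 107, 106, 106, 105, 105, 106, 107, 105, 105, 106, 106, 106, 105, 106, 105, 105, 105, 107, 107, 107, 108, 108]
+y edge,hinge,shut tip,1.3 tip at [18.6 25.7 24.9 33.7] [242, 242, 242, 242, 242, 242, 242, 242, 242, 242, 243, 242, 242, 242, 242, 242, 243, 242, 242, 242, 238, 193, 125, 103, 120, 149, 162, 149, 138, 96, 106, 108, 108, 109, 108, 107, 107, 106, 106, 105, 106, 106, 107, 108, 109, 109, 109, 109, 109, 109, 111, 111, 111, 110, 109, 108]
-x edge,hinge,shut tip,1.3 tip at [18.2 25.5 32.5 40.6] [243, 243, 243, 243, 243, 243, 243, 243, 243, 243, 243, 243, 243, 243, 242, 232, 174, 117, 113, 127, 146, 134, 107, 76, 55, 46, 45, 45, 45, 45, 55, 70, 63, 69, 74, 74, 75, 74, 73, 72, 73, 73, 73, 73, 74, 74, 73, 73, 74, 74, 74, 74, 73, 72, 72, 71, 72, 71, 71, 71, 71, 71]
+x edge,hinge,shut tip,1.3 tip at [19.5 25.2  3.4 13.1] [242, 242, 242, 242, 242, 242, 242, 242, 242, 242, 242, 242, 242, 242, 242, 242, 242, 242, 242, 241, 205, 144, 44, 60, 80, 106, 130, 143, 128, 111, 111, 110, 107, 105, 104]
```

```bash
python3 - <<'E'
from h import *
print(arm.close_job())
E
```

```text
the job is handed in; nothing more can be done
None
```

The job is handed in and the arm ended clear of everything; no verdict came back. Both cartons are in the lunch box, the keeper lid is home with its buttons out, and the lunch lid is seated. Pictures show three clips shut; the fourth (far side, toward the back of the table) was hidden, so I judged it by its firm stop at about 28 N.

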